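Strip a pellet press die for cleaning

TASK

The steel pellet die stands assembled on the bench; strip it for cleaning from the top down, one part at a time, letting go of each before you take the next. Stand the plunger face down in the bore of the white plastic stand, lay the guide collar in the low porcelain dish with its narrow end down as it came out, lower the sleeve over the rod of the drying post until it rests on the foot, and last set the base flat in the middle of the cork pad. Leave every part upright and well centred in its place.

Things in the scene. Friction and masses are not known exactly. Their poses are not given: they have to be found in the camera images.
- die_plunger: Loose steel plunger, top of the die, 0.2 kg: knurled head 30 mm dia, 24 mm tall (z 50 to 74), over a shaft 21.6 mm dia, 50 mm long. Origin: centre of the shaft's lower face; z up. Assembled: origin 34 mm above the bench, head resting on the collar, the shaft loose (1.7 mm clear all round) in the bores below: lift it straight up over 50 mm.
- die_collar: Loose steel guide collar, a stepped ring under the plunger's head, 0.11 kg, 20 mm tall: upper part 43 mm dia (z 6 to 20), lower spigot 31 mm dia (z 0 to 6), bore 25 mm. Origin: centre of the spigot's lower face; z up. Assembled: origin 64 mm above the bench, spigot 6 mm deep in the sleeve's top (2 mm clear), wide part resting on the sleeve.
- die_sleeve: Loose steel sleeve (die body), thick tube 55 mm dia, 50 mm tall, bore 25 mm (35 mm in the top 7 mm), 0.52 kg. Origin: centre of its lower face; z up. Assembled: it stands on the base's flange, origin 20 mm above the bench, loosely located by the base's 8 mm tall spigot.
- die_base: Loose steel base of the die, 0.48 kg: round flange 68 mm dia, 20 mm tall; central spigot on top 22 mm dia, 8 mm tall. Origin: centre of its underside; z up. A small brass hose barb sticks out 14 mm from its side along its +x, 10 mm above the underside (fingers closing within 45 degrees of its y are clear of it). It stands on the bench (z = 0) under the whole die, 108 mm tall.
- plunger_stand: Fixed white plastic round stand, foot 76 mm dia, 66 mm dia above, 42 mm tall, with a blind upright bore 38 mm dia, 42 mm at the mouth, its floor 6 mm above the bench. Origin: centre of the underside; z up. The plunger stands in it on its shaft's lower face (plunger origin 6 mm above this origin).
- dish: Fixed low round white porcelain dish, 75 mm outer diameter, rim 9 mm high, walls 3 mm, flat inner floor about 60 mm diameter, 3 mm above the bench. Origin: centre of the underside. The collar goes in the middle, spigot down (collar origin 3 mm above this origin).
- drying_post: Fixed drying post: grey round foot 85 mm dia, 8 mm thick, with three 2 mm rubber studs; in its centre an upright steel rod 9 mm dia with a round tip, top 48 mm above the bench. Origin: centre of the underside; z up. The sleeve goes over the rod and rests on the studs (sleeve origin 10 mm above this origin).
- cork_pad: Fixed round cork pad, 110 mm diameter, 10 mm thick, flat. Origin: centre of the underside. The die's base goes flat on its middle (base origin 10 mm above this origin).

How it is judged:
By the outcome, as a careful person would: the job done as asked, in the order asked, and still so for the second after the job is handed in, with the robot touching nothing.
It also fails if it takes over 109 s, if anything falls off the work surface, if the arm or the gripper's body presses on something with over 40 N, if the wrist force passes 120 N, or if a joint passes its speed limit or range.

ROBOT

A 7-joint arm with a two-finger parallel gripper is mounted at the origin on a cart in front of the work surface, level with it; the furniture and walls round the work are solid. World frame = base frame: x ahead of the robot, y to its left, z up, the work surface at z = 0. Lengths are in m, angles in degrees, forces in N, time in s.
With the tool pointing down it reaches from about 0.425 to 0.875 m from the base axis. Payload 4.7 kg.
Tool frame: the origin (TCP) lies between the finger pads; the fingertips stand 14 mm ahead of it and the grasp point (between the pads) lies 5 mm behind it (env.tip_reach is the distance from the TCP to the fingertips, in m); z points along the fingers, y is the direction in which the jaws open and shut (so a half turn about z gives the same grasp; the last joint's range is limited). The gripper opens to 87 mm and grips with 3 to 60 N. Pads are 19 mm wide; open, the fingers measure 117 mm over their backs; the gripper's body (75 mm by 190 mm) begins 51 mm behind the grasp point.
Start: joints at [74.834, 18.392, -4.016, 83.108, 1.295, 78.541, -3.26], TCP at [0.179, -0.625, 0.237] pointing down, gripper open.
Joint ranges: [-163.93, 163.93], [-17.29, 119.83], [-79.2, 71.16], [3.27, 140.29], [-89.18, 269.18], [5.43, 117.66], [-154.24, 154.24]. Speed limits (degrees/s): [147.25, 147.25, 180, 180, 180, 180, 180].

INTERFACE

Orientations are given as [roll, pitch, yaw] about the fixed x, y, z axes, in that order (R = Rz(yaw) Ry(pitch) Rx(roll)).
In Python, from cell import env gives the robot as it stands. The module is installed in compiled form; this text tells all that it offers.
- The arm moves only by the shell command python3 -m pendant 'ROWS' [FORCE]. ROWS is JSON, a list of rows, each an object of numbers: "rx", "ry", "rz": the turn, a rotation vector about the tool's x, y, z in degrees; "tx", "ty", "tz": the shift along the tool's x, y, z in mm; "jaw": the finger opening in mm, from 0 to 87. In form: [{"rx": .., "ry": .., "rz": .., "tx": .., "ty": .., "tz": .., "jaw": ..}, ...]. A call has 1 to 20 rows; each row shifts and turns the commanded pose from where the row before left it, along the tool's axes as they then stand; what a row does not reach is not made up. A row lasts 1/12 s, in which the tool goes at most 41.7 mm and 7.16 degrees, less where a joint would pass 70% of its speed; a pose out of reach is approached as far as the arm can. A call with a gripper value outside its range is refused whole. The fingers move at their own pace and stop on an object; FORCE is the grip in N (left out, the last holds). Time passes only in rows, so rows that do not move let the fingers close. It gives the time, the measured TCP pose, the force and the opening at its end, in the units of the state.
- env.get_obs(): the state, without advancing time (a new reading comes with each control period).
- env.read_camera(name): name is "scene" or "top"; returns a dict with "img" (420x560x3 uint8, red, green, blue), "range_z" (420x560 float32, m along the optical axis (not along the pixel's ray), 0 where there is no reading), "vertical_fov" (degrees; the focal length in pixels is half the picture's height over the tangent of half this angle, whatever the lens; pixels are square), "cx", "cy" (the principal point, pixels), "distortion" ([k1, k2, p1, p2, k3] as OpenCV has them; the pictures are not rectified), "world_to_cam" (4x4, takes a point from world to camera coordinates). Camera axes: x right, y up, looking along -z (the intrinsics and any distortion apply to the point x, -y, -z); pixel columns grow to the right and rows downward; lengths in m; the calibration is good to about 2 mm. A picture is of the moment at which its call begins.
- env.sign_off(): hands the job in, once; it reports no verdict.
The state is a dict: "time_s": time; "qpos": joint angles; "joint_velocities": joint speeds; "effort": joint torques, N m; "tool_pos": TCP position; "tool_rot": TCP orientation; "force": force on the tool from outside, world axes, zero at the start; "wrist_torque": the same for the moment, N m; "grip_width": finger opening in m.
Only numpy, scipy, OpenCV 4.12 (cv2) and the standard library are available. Lean on these libraries where they do the work, as an engineer would, in place of code of your own. Each camera call takes 0.05 s, during which the arm holds its last target.

## Working session

There is one attempt and no reset: what is moved stays moved. The work goes in short steps, Python scripts to look and compute and a shell command to move; the robot and the scene stay as the last step left them, time stands still between calls to the robot, and variables do not carry over. Pictures are saved under pics/ and viewed, and the job is handed in when it is done.

```bash
mkdir -p pics; cat > h.py <<'E'
import numpy as np, cv2
from cell import env
def cam(n):
    c=env.read_camera(n); h=c['img'].shape[0]
    f=h/2/np.tan(np.radians(c['vertical_fov'])/2)
    c['K']=np.array([[f,0,c['cx']],[0,f,c['cy']],[0,0,1]]); c['D']=np.array(c['distortion'],float)
    c['M']=np.array(c['world_to_cam']); return c
def ray(c,uv):
    p=cv2.undistortPoints(np.array(uv,float).reshape(-1,1,2),c['K'],c['D']).reshape(-1,2)
    d=np.c_[p[:,0],-p[:,1],-np.ones(len(p))]
    Ri=c['M'][:3,:3].T; o=-Ri@c['M'][:3,3]
    return o,d@Ri.T
def onz(c,uv,z):
    o,d=ray(c,uv); return o+d*((z-o[2])/d[:,2])[:,None]
def cloud(c):
    h,w=c['range_z'].shape; u,v=np.meshgrid(np.arange(w),np.arange(h))
    o,d=ray(c,np.stack([u,v],-1)); r=c['range_z'].reshape(-1,1)
    P=(o+d*r).reshape(h,w,3); P[c['range_z']==0]=np.nan; return P
def save(c,n): cv2.imwrite('pics/'+n,c['img'][:,:,::-1])
E
python3 - <<'E'
from h import *
for n in('scene','top'):
    c=cam(n); save(c,n+'0.png'); print(n,c['K'][0,0],c['cx'],c['cy'],c['D'],ray(c,[[280,210]]))
o=env.get_obs(); print({k:np.round(v,3) for k,v in o.items()},env.tip_reach)
E
```

```text
scene 455.84377407243255 288.0066316786814 219.45955815786323 [-0.05163311  0.          0.          0.          0.        ] (array([-0.12552105,  0.37870907,  0.59166337]), array([[ 0.73127629, -0.37007639, -0.57360061]]))
top 418.9232532516382 282.6059759058502 207.3968060450835 [-0.02200192  0.          0.          0.          0.        ] (array([0.37992032, 0.02659689, 1.05331588]), array([[ 0.1477367 ,  0.01627951, -0.98893183]]))
{'time_s': np.float64(0.1), 'qpos': array([74.835, 18.435, -4.014, 83.168,  1.293, 78.54 , -3.26 ]), 'joint_velocities': array([ 0.019, -0.141,  0.011, -0.24 ,  0.087,  0.028,  0.002]), 'effort': array([-0.0000e+00, -4.9257e+01, -4.0600e-01, -3.1340e+01, -6.4000e-02,
        3.9000e-02,  0.0000e+00]), 'tool_pos': array([ 0.179, -0.624,  0.236]), 'tool_rot': array([-1.79902e+02,  4.00000e-03,  1.59730e+01]), 'force': array([ 0.854, -0.03 ,  0.793]), 'wrist_torque': array([0.012, 0.062, 0.011]), 'grip_width': np.float64(0.087)} 0.014
```

View pics/scene0.png

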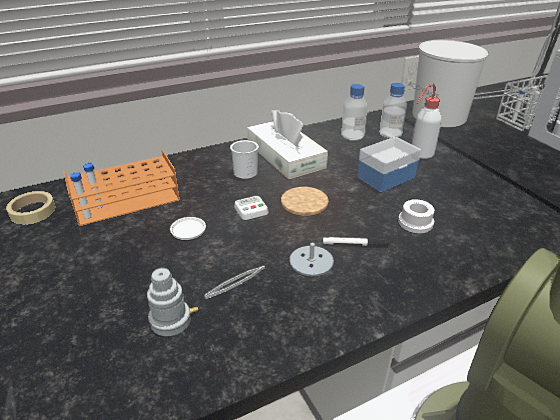

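View pics/top0.png

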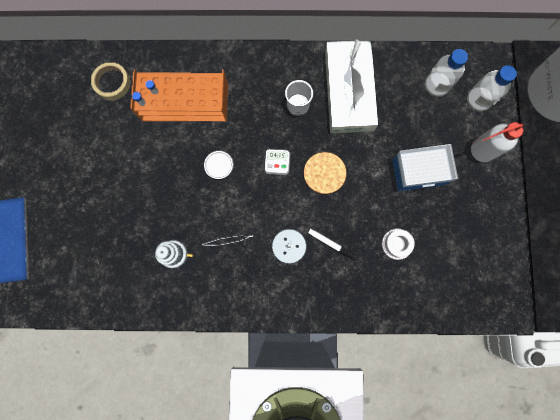

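The scene view shows the die at about (168,300), with its brass barb pointing right at (194,310). The post is at (311,260), the stand at (417,216), the dish at (188,229) and the cork at (305,201). The top view has the same objects at (171,253), (289,246), (398,243), (218,165) and (325,172).

```bash
cat > m.py <<'E'
from h import *
def circ(P):
    A=np.c_[2*P[:,:2],np.ones(len(P))]; b=(P[:,:2]**2).sum(1)
    for _ in range(4):
        s=np.linalg.lstsq(A,b,rcond=None)[0]; r=np.sqrt(s[2]+s[0]**2+s[1]**2)
        e=abs(np.hypot(*(P[:,:2]-s[:2]).T)-r); k=e<=max(2*np.median(e),5e-4); A,b,P=A[k],b[k],P[k]
    return s[:2],2*r,np.median(e)
def blob(mask,uv):
    n,l=cv2.connectedComponents(mask.astype(np.uint8)); i=l[uv[1],uv[0]]
    if i==0:
        d=[(abs(np.argwhere(l==j)-np.array(uv[::-1])).sum(1).min(),j) for j in range(1,n)]; i=min(d)[1]
    m=(l==i).astype(np.uint8); cs,_=cv2.findContours(m,cv2.RETR_EXTERNAL,cv2.CHAIN_APPROX_NONE)
    return m,max(cs,key=len).reshape(-1,2)
E
python3 - <<'E'
from m import *
for n,seeds in (('top',dict(stand=(398,243),dish=(218,165),post=(289,238),cork=(325,172),die=(171,253))),('scene',dict(stand=(425,224),dish=(188,229),post=(300,262),cork=(305,201),die=(168,300)))):
    c=cam(n); P=cloud(c); z=P[...,2]
    g=c['img'].astype(int).max(2)
    print(n,'bench z',np.nanmedian(z[(z<.02)&(z>-.03)]))
    hsv=cv2.cvtColor(c['img'],cv2.COLOR_RGB2HSV)
    for k,s in seeds.items():
        m,ct=blob(g>105,s)
        zz=z[m>0]; print(k,'n',m.sum(),'bbox',cv2.boundingRect(ct),'zpct',np.round(np.nanpercentile(zz,[5,50,95])*1000,1))
        for h in {'stand':(0,.042),'dish':(.009,),'post':(.008,),'cork':(.01,),'die':(.02,)}[k]:
            print('   z',h,circ(onz(c,ct,h)))
E
python3 - <<'E'
from h import *
a=cam('top')['img'];b=cam('scene')['img']
f=lambda i,u,v,s:cv2.resize(i[v-s:v+s,u-s:u+s],(390,390),interpolation=cv2.INTER_NEAREST)
o=np.hstack([f(a,171,253,35),f(b,168,300,45)]);cv2.imwrite('pics/z1.png',o[:,:,::-1])
E
```

```text
top bench z 0.0008217687925955452
stand n 760 bbox (382, 228, 33, 32) zpct [ 4.5 39.3 44.6]
   z 0 (array([ 0.45508671, -0.25208506]), np.float64(0.0781287275740224), np.float64(0.0004472297716013804))
   z 0.042 (array([ 0.45208952, -0.24097287]), np.float64(0.07501341657866566), np.float64(0.00042939689670146164))
dish n 664 bbox (204, 151, 30, 28) zpct [-0.   3.8 10.5]
   z 0.009 (array([0.6531007 , 0.20430184]), np.float64(0.07328871915527314), np.float64(0.00048446915828985124))
post n 915 bbox (272, 229, 34, 35) zpct [ 4.9  8.6 12.2]
   z 0.008 (array([0.44635783, 0.02139488]), np.float64(0.08331989725376293), np.float64(0.00031786423890790144))
cork n 1413 bbox (304, 152, 43, 42) zpct [ 7.3 10.4 13.6]
   z 0.01 (array([ 0.63410363, -0.06914544]), np.float64(0.10733110875408355), np.float64(0.000545802953351715))
die n 637 bbox (155, 240, 38, 28) zpct [ 15.5  71.3 109.3]
   z 0.02 (array([0.42381215, 0.31221426]), np.float64(0.07205867099078245), np.float64(0.0019665346617277132))
scene bench z -0.0006283930745210053
stand n 999 bbox (398, 199, 37, 35) zpct [ 3.2 27.8 41.7]
   
[... 203 characters left out ...]
31661403961297935))
dish n 662 bbox (170, 217, 36, 23) zpct [0.4 2.9 8.6]
   z 0.009 (array([0.64777109, 0.20564442]), np.float64(0.07667112013871276), np.float64(0.0006526538947114226))
post n 1040 bbox (289, 242, 45, 34) zpct [ 2.3  6.8 20.1]
   z 0.008 (array([0.44175796, 0.0239224 ]), np.float64(0.08489783441071176), np.float64(0.0006834404213419479))
cork n 1125 bbox (281, 186, 48, 30) zpct [ 0.5  8.8 10.7]
   z 0.01 (array([ 0.6269427 , -0.06392824]), np.float64(0.11520011285004797), np.float64(0.0009091503919590668))
die n 2011 bbox (147, 268, 51, 68) zpct [  5.3  57.2 106.7]
   z 0.02 (array([0.44993787, 0.31518938]), np.float64(0.13236599444781494), np.float64(0.007112978872534627))
```

View pics/z1.png

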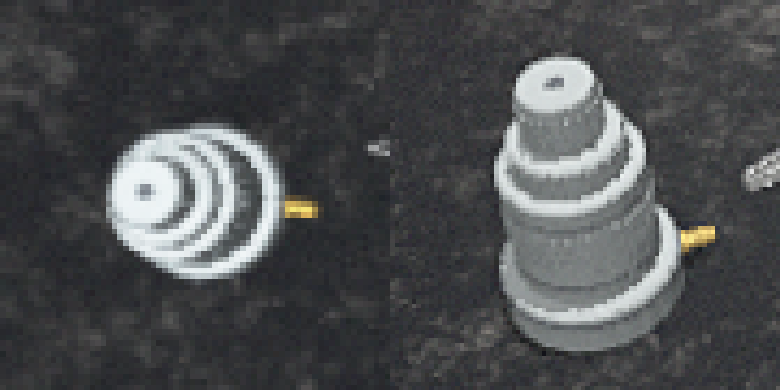

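```bash
python3 - <<'E'
from m import *
for n,s in (('top',(171,253)),('scene',(168,300))):
    c=cam(n); P=cloud(c); z=P[...,2]; v,u=np.mgrid[0:420,0:560]
    near=(abs(u-s[0])<40)&(abs(v-s[1])<45)
    k=near&(z>.098); q=np.argwhere(k)[:,::-1]
    print(n,'head top n',len(q),'bbox',q.min(0),q.max(0),'ctr',q.mean(0),onz(c,[(q.min(0)+q.max(0))/2,q.mean(0)],.108),'depthpts',np.nanmedian(P[k],0))
    hsv=cv2.cvtColor(c['img'],cv2.COLOR_RGB2HSV)
    b=near&(hsv[...,1]>110)&(hsv[...,2]>80); q=np.argwhere(b)[:,::-1]; w=onz(c,q,.010); print(' barb',len(q),w.mean(0)[:2],w[w[:,1].argmin()])
    g=c['img'].max(2)
    # flange: outer contour points
    m,ct=blob(near&(g>105)&~b,s)
    W=onz(c,ct,.02)
    if n=='top':
        k=(ct[:,0]>174)&(ct[:,0]<188); print(' flange',circ(W[k]))
    k=near&(abs(z-.109)<.006); 
    # tall neighbours
    if n=='top':
        for nm,(x0,x1,y0,y1) in dict(rack=(.68,1,.15,.5),beaker=(.68,1,-.05,.12),tissue=(.68,1,-.25,-.05),bin=(.5,.8,-.5,-.15),timer=(.55,.75,0,.12)).items():
            kk=(P[...,0]>x0)&(P[...,0]<x1)&(P[...,1]>y0)&(P[...,1]<y1)&(z>.03); Q=P[kk]
            if len(Q): print(nm,np.round(np.percentile(Q,[1,99],axis=0),3).tolist())
E
```

```text
top head top n 150 bbox [155 246] [168 259] ctr [161.88 252.04] [[0.42179061 0.30849392 0.108     ]
 [0.42283356 0.30768643 0.108     ]] depthpts [0.42288065 0.30726443 0.10803221]
 barb 18 [0.4207176  0.26741338] [0.41831481 0.2610714  0.01      ]
 flange (array([0.42275608, 0.30676904]), np.float64(0.06606300578232056), np.float64(0.00014264951507703474))
rack [[0.774, 0.159, 0.037], [0.978, 0.49, 0.213]]
beaker [[0.788, -0.048, 0.032], [0.978, 0.117, 0.213]]
tissue [[0.743, -0.243, 0.036], [0.978, -0.058, 0.212]]
bin [[0.591, -0.491, 0.033], [0.795, -0.155, 0.204]]
scene head top n 273 bbox [151 269] [171 285] ctr [160.79487179 276.57875458] [[0.41358879 0.31033223 0.108     ]
 [0.41465327 0.31036586 0.108     ]] depthpts [0.41642911 0.30998311 0.10636476]
 barb 33 [0.41951921 0.26792797] [0.42167637 0.26110362 0.01      ]
```

The top view agrees with itself: the head centre is at (0.4228, 0.3077) and the flange at (0.4228, 0.3068). The barb points along −y. At yaw 90, tool x is world y and tool y is world x. I'll turn first, then travel.

```bash
python3 -m pendant '[{"rz":-7.1},{"rz":-7.1},{"rz":-7.1},{"rz":-7.1},{"rz":-7.1},{"rz":-7.1},{"rz":-7.1},{"rz":-7.1},{"rz":-7.1},{"rz":-7.1},{"rz":-3},{}]'
```

```text
invalid input at $[0]: expected keys rx, ry, rz, tx, ty, tz, jaw
```

```bash
python3 -m pendant '[{"rx":0,"ry":0,"rz":-7.1,"tx":0,"ty":0,"tz":0,"jaw":87},{"rx":0,"ry":0,"rz":-7.1,"tx":0,"ty":0,"tz":0,"jaw":87},{"rx":0,"ry":0,"rz":-7.1,"tx":0,"ty":0,"tz":0,"jaw":87},{"rx":0,"ry":0,"rz":-7.1,"tx":0,"ty":0,"tz":0,"jaw":87},{"rx":0,"ry":0,"rz":-7.1,"tx":0,"ty":0,"tz":0,"jaw":87},{"rx":0,"ry":0,"rz":-7.1,"tx":0,"ty":0,"tz":0,"jaw":87},{"rx":0,"ry":0,"rz":-7.1,"tx":0,"ty":0,"tz":0,"jaw":87},{"rx":0,"ry":0,"rz":-7.1,"tx":0,"ty":0,"tz":0,"jaw":87},{"rx":0,"ry":0,"rz":-7.1,"tx":0,"ty":0,"tz":0,"jaw":87},{"rx":0,"ry":0,"rz":-7.1,"tx":0,"ty":0,"tz":0,"jaw":87},{"rx":0,"ry":0,"rz":-3,"tx":0,"ty":0,"tz":0,"jaw":87},{"rx":0,"ry":0,"rz":0,"tx":25,"ty":29,"tz":0,"jaw":87},{"rx":0,"ry":0,"rz":0,"tx":25,"ty":29,"tz":0,"jaw":87},{"rx":0,"ry":0,"rz":0,"tx":25,"ty":29,"tz":0,"jaw":87},{"rx":0,"ry":0,"rz":0,"tx":25,"ty":29,"tz":0,"jaw":87}]'
```

```text
time_s: 1.65
tool_pos: [0.2958, -0.5238, 0.2367]
tool_rot: [180.0, 0.0, 89.9]
force: [0.7, -0.6, 0.0]
grip_width: 0.087
```

```bash
python3 -m pendant '[{"rx":0,"ry":0,"rz":0,"tx":25,"ty":29,"tz":0,"jaw":87},{"rx":0,"ry":0,"rz":0,"tx":25,"ty":29,"tz":0,"jaw":87},{"rx":0,"ry":0,"rz":0,"tx":25,"ty":29,"tz":0,"jaw":87},{"rx":0,"ry":0,"rz":0,"tx":25,"ty":29,"tz":0,"jaw":87},{"rx":0,"ry":0,"rz":0,"tx":25,"ty":29,"tz":0,"jaw":87},{"rx":0,"ry":0,"rz":0,"tx":25,"ty":29,"tz":0,"jaw":87},{"rx":0,"ry":0,"rz":0,"tx":40,"ty":0,"tz":0,"jaw":87},{"rx":0,"ry":0,"rz":0,"tx":40,"ty":0,"tz":0,"jaw":87},{"rx":0,"ry":0,"rz":0,"tx":40,"ty":0,"tz":0,"jaw":87},{"rx":0,"ry":0,"rz":0,"tx":40,"ty":0,"tz":0,"jaw":87},{"rx":0,"ry":0,"rz":0,"tx":40,"ty":0,"tz":0,"jaw":87},{"rx":0,"ry":0,"rz":0,"tx":40,"ty":0,"tz":0,"jaw":87},{"rx":0,"ry":0,"rz":0,"tx":40,"ty":0,"tz":0,"jaw":87},{"rx":0,"ry":0,"rz":0,"tx":40,"ty":0,"tz":0,"jaw":87},{"rx":0,"ry":0,"rz":0,"tx":40,"ty":0,"tz":0,"jaw":87},{"rx":0,"ry":0,"rz":0,"tx":40,"ty":0,"tz":0,"jaw":87}]'
```

```text
time_s: 2.98
tool_pos: [0.4688, 0.0268, 0.2369]
tool_rot: [179.9, 0.1, 90.0]
force: [1.8, -0.3, -0.6]
grip_width: 0.0871
```

```bash
python3 -m pendant '[{"rx":0,"ry":0,"rz":0,"tx":40,"ty":0,"tz":0,"jaw":87},{"rx":0,"ry":0,"rz":0,"tx":40,"ty":0,"tz":0,"jaw":87},{"rx":0,"ry":0,"rz":0,"tx":40,"ty":0,"tz":0,"jaw":87},{"rx":0,"ry":0,"rz":0,"tx":40,"ty":0,"tz":0,"jaw":87},{"rx":0,"ry":0,"rz":0,"tx":40,"ty":-12,"tz":0,"jaw":87},{"rx":0,"ry":0,"rz":0,"tx":30,"ty":-15,"tz":20,"jaw":87},{"rx":0,"ry":0,"rz":0,"tx":20,"ty":-15,"tz":20,"jaw":87},{"rx":0,"ry":0,"rz":0,"tx":0,"ty":0,"tz":0,"jaw":70},{"rx":0,"ry":0,"rz":0,"tx":0,"ty":0,"tz":0,"jaw":60}]'
```

```text
time_s: 3.73
tool_pos: [0.4255, 0.2759, 0.1957]
tool_rot: [-179.9, 0.1, 90.2]
force: [1.0, -0.7, 0.2]
grip_width: 0.0802
```

```bash
python3 -m pendant '[{"rx":0,"ry":0,"rz":0,"tx":15,"ty":-2,"tz":20,"jaw":60},{"rx":0,"ry":0,"rz":0,"tx":16,"ty":-1,"tz":20,"jaw":60},{"rx":0,"ry":0,"rz":0,"tx":0,"ty":0,"tz":18,"jaw":60},{"rx":0,"ry":0,"rz":0,"tx":0,"ty":0,"tz":0,"jaw":60},{"rx":0,"ry":0,"rz":0,"tx":0,"ty":0,"tz":0,"jaw":60}]'
python3 - <<'E'
from m import *
c=cam('scene'); save(c,'s2.png'); i=c['img'][215:345,95:245]; cv2.imwrite('pics/s2z.png',cv2.resize(i,(690,598),interpolation=cv2.INTER_CUBIC)[:,:,::-1])
o=env.get_obs(); print(o['tool_pos'],o['tool_rot'],o['grip_width'])
# project expected points
t=np.array(o['tool_pos'])
def proj(p):
    q=c['M'][:3,:3]@np.array(p)+c['M'][:3,3]; 
    return cv2.projectPoints(np.array([[q[0],-q[1],-q[2]]]),np.zeros(3),np.zeros(3),c['K'],c['D'])[0].ravel()
print('head ctr pred from top',proj([.4228,.3077,.108]),'tip mid',proj(t-[0,0,.014]))
for s in(-1,1): print('tip',s,proj(t+[s*.03,0,-.014]))
E
```

```text
time_s: 4.15
tool_pos: [0.4251, 0.3045, 0.1385]
tool_rot: [-179.9, 0.1, 89.9]
force: [0.1, 0.8, -0.9]
grip_width: 0.0608
[0.4256104  0.30490367 0.13937847] [1.79950223e+02 1.06377209e-02 8.98477570e+01] 0.060604179049573485
head ctr pred from top [161.09705178 272.80411621] tip mid [160.6429665  262.76680395]
tip -1 [165.96881658 274.77509161]
tip 1 [155.64532944 251.47232899]
```

View pics/s2z.png

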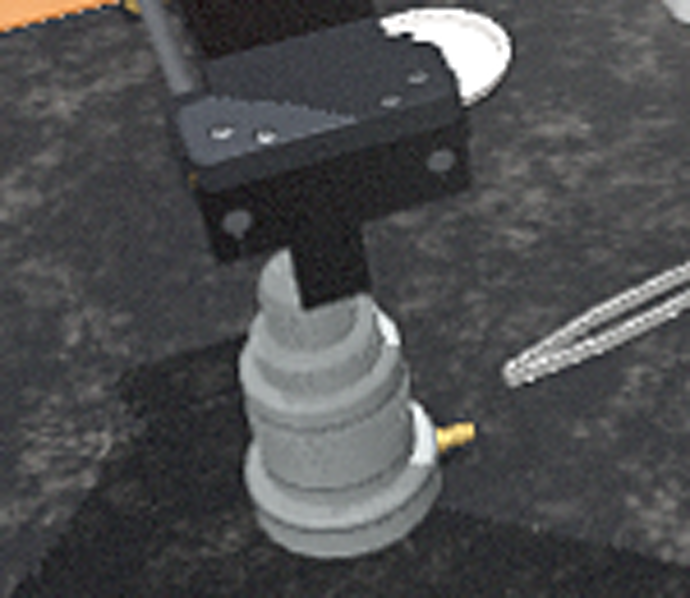

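The scene view shows the head under the fingers. Its centre is at about (161,273), and the top-view estimate predicted (161.1,272.8), so the two cameras agree. I'll correct and go down.

```bash
python3 -m pendant '[{"rx":0,"ry":0,"rz":0,"tx":2.8,"ty":-2.8,"tz":8,"jaw":60},{"rx":0,"ry":0,"rz":0,"tx":0,"ty":0,"tz":0,"jaw":60},{"rx":0,"ry":0,"rz":0,"tx":0,"ty":0,"tz":0,"jaw":60},{"rx":0,"ry":0,"rz":0,"tx":0,"ty":0,"tz":0,"jaw":60}]'
python3 - <<'E'
from m import *
for i in range(4):
    cam('top'); o=env.get_obs(); print(np.round(o['tool_pos'],4),np.round(o['tool_rot'],2))
E
```

```text
time_s: 4.53
tool_pos: [0.4218, 0.3086, 0.131]
tool_rot: [179.9, 0.0, 90.0]
force: [-1.0, 0.5, 0.3]
grip_width: 0.0602
[0.4218 0.3086 0.131 ] [1.7995e+02 1.0000e-02 8.9960e+01]
[0.4218 0.3087 0.1309] [179.95  -0.    89.96]
[0.4217 0.3087 0.1308] [1.7997e+02 1.0000e-02 8.9970e+01]
[0.4217 0.3087 0.1308] [179.97   0.    89.97]
```

```bash
python3 -m pendant '[{"rx":0,"ry":0,"rz":0,"tx":-1,"ty":1,"tz":10,"jaw":60},{"rx":0,"ry":0,"rz":0,"tx":0,"ty":0,"tz":10,"jaw":60},{"rx":0,"ry":0,"rz":0,"tx":0,"ty":0,"tz":9,"jaw":50},{"rx":0,"ry":0,"rz":0,"tx":0,"ty":0,"tz":0,"jaw":38},{"rx":0,"ry":0,"rz":0,"tx":0,"ty":0,"tz":0,"jaw":38},{"rx":0,"ry":0,"rz":0,"tx":0,"ty":0,"tz":0,"jaw":38}]' 5
python3 - <<'E'
from m import *
c=cam('scene'); i=c['img'][215:345,95:245]; cv2.imwrite('pics/s3z.png',cv2.resize(i,(690,598),interpolation=cv2.INTER_CUBIC)[:,:,::-1])
o=env.get_obs(); print(o['tool_pos'],o['grip_width'],o['force'])
E
```

```text
time_s: 5.23
tool_pos: [0.4223, 0.3079, 0.1013]
tool_rot: [-180.0, -0.0, 90.0]
force: [-1.0, 0.4, -0.3]
grip_width: 0.0421
[0.42255642 0.30796049 0.10165631] 0.04089980726316317 [0.48574742 0.31061631 0.12689049]
```

View pics/s3z.png

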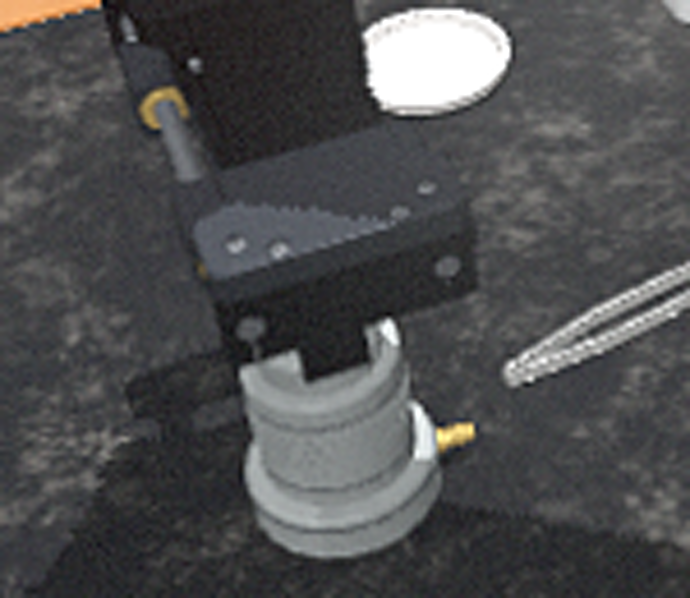

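The fingers straddle the head, whose edge shows at zoom (385,330), and nothing is touching. I'll close gently in small steps.

```bash
python3 -m pendant '[{"rx":0,"ry":0,"rz":0,"tx":0,"ty":0,"tz":0,"jaw":34},{"rx":0,"ry":0,"rz":0,"tx":0,"ty":0,"tz":0,"jaw":33},{"rx":0,"ry":0,"rz":0,"tx":0,"ty":0,"tz":0,"jaw":32},{"rx":0,"ry":0,"rz":0,"tx":0,"ty":0,"tz":0,"jaw":32},{"rx":0,"ry":0,"rz":0,"tx":0,"ty":0,"tz":0,"jaw":31}]' 4
python3 -m pendant '[{"rx":0,"ry":0,"rz":0,"tx":0,"ty":0,"tz":0,"jaw":30},{"rx":0,"ry":0,"rz":0,"tx":0,"ty":0,"tz":0,"jaw":28},{"rx":0,"ry":0,"rz":0,"tx":0,"ty":0,"tz":0,"jaw":26},{"rx":0,"ry":0,"rz":0,"tx":0,"ty":0,"tz":0,"jaw":26}]' 4
```

```text
time_s: 5.7
tool_pos: [0.4229, 0.3077, 0.1017]
tool_rot: [179.9, -0.0, 90.0]
force: [1.6, -0.1, 0.1]
grip_width: 0.0316
time_s: 6.03
tool_pos: [0.423, 0.3077, 0.1017]
tool_rot: [179.9, -0.0, 90.0]
force: [2.1, 0.5, 0.9]
grip_width: 0.03
```

Gripped at 30.0 mm. I'll tighten and lift straight up 90 mm.

```bash
python3 -m pendant '[{"rx":0,"ry":0,"rz":0,"tx":0,"ty":0,"tz":0,"jaw":20},{"rx":0,"ry":0,"rz":0,"tx":0,"ty":0,"tz":0,"jaw":20},{"rx":0,"ry":0,"rz":0,"tx":0,"ty":0,"tz":-5,"jaw":20},{"rx":0,"ry":0,"rz":0,"tx":0,"ty":0,"tz":-12,"jaw":20},{"rx":0,"ry":0,"rz":0,"tx":0,"ty":0,"tz":-15,"jaw":20},{"rx":0,"ry":0,"rz":0,"tx":0,"ty":0,"tz":-15,"jaw":20},{"rx":0,"ry":0,"rz":0,"tx":0,"ty":0,"tz":-15,"jaw":20},{"rx":0,"ry":0,"rz":0,"tx":0,"ty":0,"tz":-15,"jaw":20},{"rx":0,"ry":0,"rz":0,"tx":0,"ty":0,"tz":-13,"jaw":20},{"rx":0,"ry":0,"rz":0,"tx":0,"ty":0,"tz":0,"jaw":20}]' 30
python3 - <<'E'
from m import *
c=cam('scene'); i=c['img'][155:345,75:285]; cv2.imwrite('pics/s4z.png',cv2.resize(i,(630,570),interpolation=cv2.INTER_CUBIC)[:,:,::-1])
o=env.get_obs(); print(o['tool_pos'],o['grip_width'],o['force'])
E
```

```text
time_s: 6.87
tool_pos: [0.423, 0.309, 0.1943]
tool_rot: [179.8, -0.1, 90.0]
force: [0.3, 0.1, -2.8]
grip_width: 0.0292
[0.42266776 0.30826329 0.19279307] 0.02886681762768237 [ 0.38687864 -0.71207571 -2.31928804]
```

View pics/s4z.png

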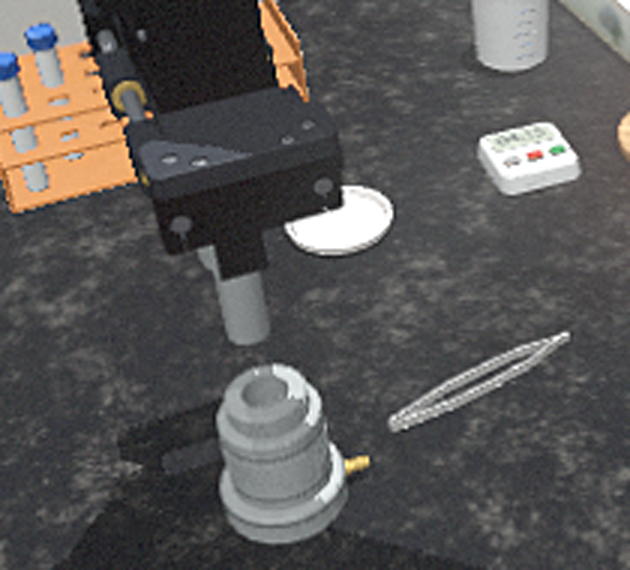

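The plunger is out and upright, its shaft bottom at about zoom (248,335), and the collar and the rest of the die are undisturbed. Now I'll measure the stand's mouth.

```bash
python3 - <<'E'
from m import *
for n,s in (('top',(398,243)),('scene',(417,210))):
    c=cam(n); P=cloud(c); z=P[...,2]; v,u=np.mgrid[0:420,0:560]
    near=(abs(u-s[0])<25)&(abs(v-s[1])<25)
    k=near&(z>.034); m,ct=blob(k,s)
    print(n,'rim outer',circ(onz(c,ct,.042)),k.sum())
    cs,h=cv2.findContours(m,cv2.RETR_CCOMP,cv2.CHAIN_APPROX_NONE)
    for q,hh in zip(cs,h[0]):
        if hh[3]>=0 and len(q)>15: print('  hole',circ(onz(c,q.reshape(-1,2),.042)))
    cv2.imwrite('pics/st_%s.png'%n,cv2.resize(c['img'][s[1]-25:s[1]+25,s[0]-25:s[0]+25],(390,390),interpolation=cv2.INTER_NEAREST)[:,:,::-1])
cv2.imwrite('pics/st.png',np.hstack([cv2.imread('pics/st_top.png'),cv2.imread('pics/st_scene.png')]))
E
```

```text
top rim outer (array([ 0.45320932, -0.24699792]), np.float64(0.06428660234914708), np.float64(0.00046356879685347657)) 420
  hole (array([ 0.45319646, -0.24684144]), np.float64(0.03881593651610719), np.float64(0.000182046789323001))
scene rim outer (array([ 0.44702943, -0.24202654]), np.float64(0.06791161174171398), np.float64(0.0006551678116242729)) 380
  hole (array([ 0.44815   , -0.24181949]), np.float64(0.036118759026621775), np.float64(0.0007399353870012754))
```

View pics/st.png

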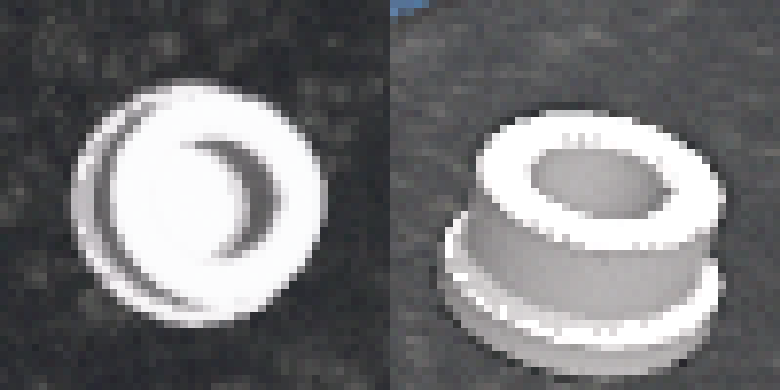

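```bash
cat >> h.py <<'E'
def proj(c,p):
    q=c['M'][:3,:3]@np.array(p)+c['M'][:3,3]
    return cv2.projectPoints(np.array([[q[0],-q[1],-q[2]]]),np.zeros(3),np.zeros(3),c['K'],c['D'])[0].ravel()
E
python3 - <<'E'
from m import *
c=cam('scene'); print(proj(c,[.4532,-.247,.042]),onz(c,[[418.5,207.4]],.042))
E
python3 -m pendant '[{"rx":0,"ry":0,"rz":0,"tx":-20,"ty":2,"tz":0,"jaw":20},{"rx":0,"ry":0,"rz":0,"tx":-38,"ty":2,"tz":0,"jaw":20},{"rx":0,"ry":0,"rz":0,"tx":-40,"ty":5,"tz":0,"jaw":20},{"rx":0,"ry":0,"rz":0,"tx":-40,"ty":5,"tz":0,"jaw":20},{"rx":0,"ry":0,"rz":0,"tx":-40,"ty":5,"tz":0,"jaw":20},{"rx":0,"ry":0,"rz":0,"tx":-40,"ty":5,"tz":0,"jaw":20},{"rx":0,"ry":0,"rz":0,"tx":-40,"ty":5,"tz":0,"jaw":20},{"rx":0,"ry":0,"rz":0,"tx":-40,"ty":5,"tz":0,"jaw":20},{"rx":0,"ry":0,"rz":0,"tx":-40,"ty":0,"tz":0,"jaw":20},{"rx":0,"ry":0,"rz":0,"tx":-40,"ty":-4,"tz":0,"jaw":20},{"rx":0,"ry":0,"rz":0,"tx":-40,"ty":0,"tz":0,"jaw":20},{"rx":0,"ry":0,"rz":0,"tx":-40,"ty":0,"tz":0,"jaw":20},{"rx":0,"ry":0,"rz":0,"tx":-40,"ty":0,"tz":0,"jaw":20},{"rx":0,"ry":0,"rz":0,"tx":-35,"ty":0,"tz":0,"jaw":20},{"rx":0,"ry":0,"rz":0,"tx":-20,"ty":0,"tz":0,"jaw":20},{"rx":0,"ry":0,"rz":0,"tx":0,"ty":0,"tz":0,"jaw":20},{"rx":0,"ry":0,"rz":0,"tx":0,"ty":0,"tz":0,"jaw":20},{"rx":0,"ry":0,"rz":0,"tx":0,"ty":0,"tz":0,"jaw":20}]'
```

```text
[418.3899431  206.52552558] [[ 0.45051577 -0.2449933   0.042     ]]
time_s: 8.57
tool_pos: [0.452, -0.2438, 0.1905]
tool_rot: [-179.9, -0.1, 90.0]
force: [0.5, 0.5, -2.6]
grip_width: 0.0292
```

```bash
python3 -m pendant '[{"rx":0,"ry":0,"rz":0,"tx":-2.5,"ty":0.5,"tz":20,"jaw":20},{"rx":0,"ry":0,"rz":0,"tx":0,"ty":0,"tz":25,"jaw":20},{"rx":0,"ry":0,"rz":0,"tx":0,"ty":0,"tz":20,"jaw":20},{"rx":0,"ry":0,"rz":0,"tx":0,"ty":0,"tz":5,"jaw":20},{"rx":0,"ry":0,"rz":0,"tx":0,"ty":0,"tz":0,"jaw":20},{"rx":0,"ry":0,"rz":0,"tx":0,"ty":0,"tz":0,"jaw":20},{"rx":0,"ry":0,"rz":0,"tx":0,"ty":0,"tz":0,"jaw":20}]'
python3 - <<'E'
from m import *
c=cam('scene'); i=c['img'][140:250,350:490]; cv2.imwrite('pics/s5z.png',cv2.resize(i,(700,550),interpolation=cv2.INTER_CUBIC)[:,:,::-1])
o=env.get_obs(); t=o['tool_pos'];print(t,o['tool_rot'],o['grip_width'],o['force'])
print('shaft bottom zoom px',5*(proj(c,t-[0,0,.0675])-[350,140]),'rim',5*(proj(c,[.4532,-.247,.042])-[350,140]))
E
```

```text
time_s: 9.15
tool_pos: [0.4539, -0.2477, 0.1231]
tool_rot: [179.9, 0.1, 90.0]
force: [-0.1, 0.2, -2.9]
grip_width: 0.0291
[ 0.45389457 -0.24797865  0.12311251] [1.79870677e+02 9.34193938e-02 9.00082474e+01] 0.029086141847300403 [ 0.39171935  0.39225529 -1.68234856]
shaft bottom zoom px [348.31288095 304.90878156] rim [341.9497155  332.62762789]
```

View pics/s5z.png

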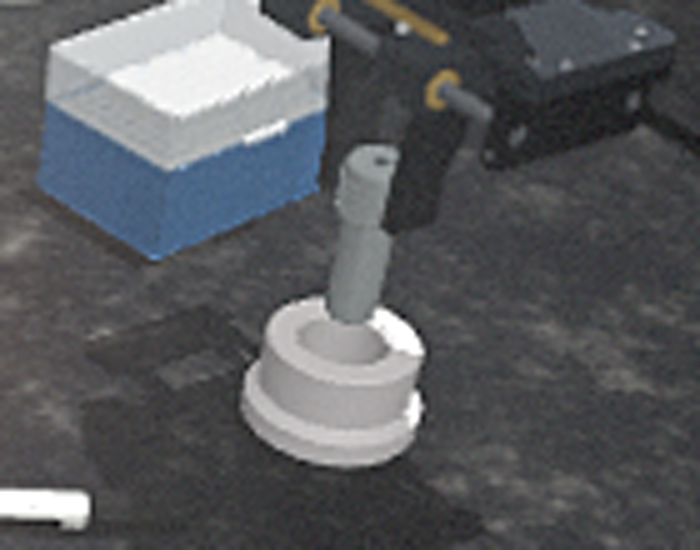

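```bash
python3 - <<'E'
from m import *
c=cam('scene'); t=env.get_obs()['tool_pos']
print(5*(proj(c,t-[0,0,.0675])-[350,140]),5*(proj(c,t+[0,0,.0065])-[350,140]))
P=cloud(c)
for r in (175,180,185,190,195,200):
    row=P[r,410:432]; k=(abs(row[:,0]-.45)<.03)&(abs(row[:,1]+.245)<.03)&(row[:,2]>.045); print(r,k.sum(),np.round(np.nanmean(row[k],0),4) if k.sum() else '', np.where(k)[0][[0,-1]]+410 if k.sum() else '')
E
```

```text
[348.63806633 305.20006024] [381.05079396 154.31543154]
175 18 [ 0.4498 -0.2356  0.1251] [414 431]
180 15 [ 0.4424 -0.235   0.1175] [417 431]
185 14 [ 0.4406 -0.2375  0.106 ] [418 431]
190 11 [ 0.4469 -0.2404  0.0894] [417 427]
195 11 [ 0.447  -0.2407  0.077 ] [416 426]
200 11 [ 0.4473 -0.2412  0.0641] [415 425]
```

The scene view shows the shaft above the mouth, its foot at zoom (352,312) and the rim centre at (342,343). The dimple lies on the predicted vertical, so the plunger is upright. I'll lower it into the bore.

```bash
python3 -m pendant '[{"rx":0,"ry":0,"rz":0,"tx":0.8,"ty":-1.2,"tz":5,"jaw":20},{"rx":0,"ry":0,"rz":0,"tx":0,"ty":0,"tz":12,"jaw":20},{"rx":0,"ry":0,"rz":0,"tx":0,"ty":0,"tz":12,"jaw":20},{"rx":0,"ry":0,"rz":0,"tx":0,"ty":0,"tz":10,"jaw":20},{"rx":0,"ry":0,"rz":0,"tx":0,"ty":0,"tz":6,"jaw":20},{"rx":0,"ry":0,"rz":0,"tx":0,"ty":0,"tz":2,"jaw":20},{"rx":0,"ry":0,"rz":0,"tx":0,"ty":0,"tz":0,"jaw":20},{"rx":0,"ry":0,"rz":0,"tx":0,"ty":0,"tz":0,"jaw":20}]'
```

```text
time_s: 9.92
tool_pos: [0.4516, -0.2469, 0.074]
tool_rot: [-180.0, -0.0, 90.0]
force: [0.0, 0.1, -2.9]
grip_width: 0.0291
```

```bash
python3 -m pendant '[{"rx":0,"ry":0,"rz":0,"tx":0,"ty":0,"tz":1,"jaw":20},{"rx":0,"ry":0,"rz":0,"tx":0,"ty":0,"tz":0.5,"jaw":20},{"rx":0,"ry":0,"rz":0,"tx":0,"ty":0,"tz":0,"jaw":20},{"rx":0,"ry":0,"rz":0,"tx":0,"ty":0,"tz":0,"jaw":20}]'
```

```text
time_s: 10.25
tool_pos: [0.4519, -0.2472, 0.0737]
tool_rot: [180.0, 0.0, 90.0]
force: [-2.0, 0.6, 5.1]
grip_width: 0.029
```

```bash
python3 -m pendant '[{"rx":0,"ry":0,"rz":0,"tx":0,"ty":0,"tz":-1.2,"jaw":20},{"rx":0,"ry":0,"rz":0,"tx":0.3,"ty":0.8,"tz":0,"jaw":20},{"rx":0,"ry":0,"rz":0,"tx":0,"ty":0,"tz":0,"jaw":20},{"rx":0,"ry":0,"rz":0,"tx":0,"ty":0,"tz":0.8,"jaw":20},{"rx":0,"ry":0,"rz":0,"tx":0,"ty":0,"tz":0,"jaw":20},{"rx":0,"ry":0,"rz":0,"tx":0,"ty":0,"tz":0,"jaw":20}]'
```

```text
time_s: 10.75
tool_pos: [0.4524, -0.2468, 0.0737]
tool_rot: [-180.0, 0.0, 90.0]
force: [-2.3, 0.7, 3.3]
grip_width: 0.029
```

```bash
python3 -m pendant '[{"rx":0,"ry":0,"rz":0,"tx":0,"ty":0,"tz":0,"jaw":30},{"rx":0,"ry":0,"rz":0,"tx":0,"ty":0,"tz":0,"jaw":32},{"rx":0,"ry":0,"rz":0,"tx":0,"ty":0,"tz":0,"jaw":36},{"rx":0,"ry":0,"rz":0,"tx":0,"ty":0,"tz":0,"jaw":44},{"rx":0,"ry":0,"rz":0,"tx":0,"ty":0,"tz":0,"jaw":52},{"rx":0,"ry":0,"rz":0,"tx":0,"ty":0,"tz":0,"jaw":60},{"rx":0,"ry":0,"rz":0,"tx":0,"ty":0,"tz":0,"jaw":60},{"rx":0,"ry":0,"rz":0,"tx":0,"ty":0,"tz":-10,"jaw":60},{"rx":0,"ry":0,"rz":0,"tx":0,"ty":0,"tz":-25,"jaw":60},{"rx":0,"ry":0,"rz":0,"tx":0,"ty":0,"tz":-35,"jaw":60},{"rx":0,"ry":0,"rz":0,"tx":0,"ty":0,"tz":-40,"jaw":60},{"rx":0,"ry":0,"rz":0,"tx":20,"ty":0,"tz":-20,"jaw":60},{"rx":0,"ry":0,"rz":0,"tx":35,"ty":0,"tz":0,"jaw":60},{"rx":0,"ry":0,"rz":0,"tx":40,"ty":0,"tz":0,"jaw":60},{"rx":0,"ry":0,"rz":0,"tx":40,"ty":0,"tz":0,"jaw":60},{"rx":0,"ry":0,"rz":0,"tx":40,"ty":0,"tz":0,"jaw":60}]'
python3 - <<'E'
from m import *
a=cam('top');b=cam('scene')
f=lambda i,u,v,s:cv2.resize(i[v-s:v+s,u-s:u+s],(390,390),interpolation=cv2.INTER_NEAREST)
o=np.hstack([f(a['img'],400,243,30),f(b['img'],420,200,40)]);cv2.imwrite('pics/p6.png',o[:,:,::-1])
for c,n,s in((a,'top',(404,243)),(b,'scene',(420,185))):
    P=cloud(c);v,u=np.mgrid[0:420,0:560]; k=(abs(u-s[0])<25)&(abs(v-s[1])<30)&(P[...,2]>.072)&(P[...,2]<.09)&(abs(P[...,0]-.45)<.05)&(abs(P[...,1]+.245)<.05)
    q=np.argwhere(k)[:,::-1]; print(n,len(q),q.min(0),q.max(0),onz(c,[(q.min(0)+q.max(0))/2,q.mean(0)],.08),np.nanmedian(P[k],0))
E
```

```text
time_s: 12.08
tool_pos: [0.4523, -0.07, 0.2044]
tool_rot: [179.9, 0.1, 89.9]
force: [1.0, 0.8, 0.1]
grip_width: 0.0601Traceback (most recent call last):
  File "<stdin>", line 7, in <module>
    return umr_minimum(a, axis, None, out, keepdims, initial, where)
ValueError: zero-size array to reduction operation minimum which has no identity
```

View pics/p6.png

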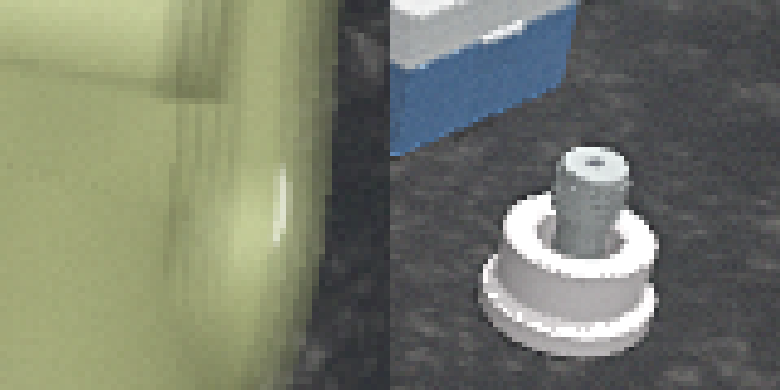

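The scene view shows the plunger upright in the bore, its head at zoom (595,165) and the gap roughly even round the shaft. Next I'll re-measure the collar, since the die may have shifted when the plunger came out.

```bash
python3 - <<'E'
from m import *
a=cam('top');b=cam('scene')
f=lambda i,u,v,s:cv2.resize(i[v-s:v+s,u-s:u+s],(390,390),interpolation=cv2.INTER_CUBIC)
o=np.hstack([f(a['img'],170,253,25),f(b['img'],168,300,39)]);cv2.imwrite('pics/c7.png',o[:,:,::-1])
for c,n,s in((a,'top',(168,253)),(b,'scene',(165,290))):
    P=cloud(c);z=P[...,2];v,u=np.mgrid[0:420,0:560]; k=(abs(u-s[0])<30)&(abs(v-s[1])<30)&(z>.078)
    m,ct=blob(k,s); print(n,k.sum(),circ(onz(c,ct,.084)))
    cs,h=cv2.findContours(m,cv2.RETR_CCOMP,cv2.CHAIN_APPROX_NONE)
    for q,hh in zip(cs,h[0]):
        if hh[3]>=0 and len(q)>10: print('  hole',circ(onz(c,q.reshape(-1,2),.084)))
    print(proj(c,[.4228,.3077,.084]))
E
```

```text
top 205 (array([0.42214053, 0.30785838]), np.float64(0.0422160014899791), np.float64(0.00039043533827820207))
  hole (array([0.4224421 , 0.30837522]), np.float64(0.02574739440339253), np.float64(0.0001867852038441621))
[164.91294045 252.56170354]
scene 360 (array([0.41687373, 0.30981129]), np.float64(0.043742362627628366), np.float64(0.0004083685698716682))
  hole (array([0.41757381, 0.3098239 ]), np.float64(0.02288293998385428), np.float64(0.0008906647244652857))
[163.46522492 283.99492875]
```

View pics/c7.png

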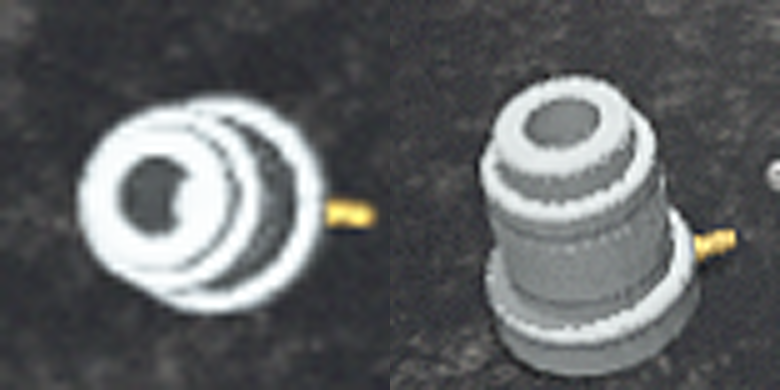

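The collar is still in place, centred at about (0.4222, 0.308). The top view has it at zoom (157,195) and the scene view at (563,125).

```bash
python3 -m pendant '[{"rx":0,"ry":0,"rz":0,"tx":40,"ty":0,"tz":0,"jaw":60},{"rx":0,"ry":0,"rz":0,"tx":40,"ty":0,"tz":0,"jaw":60},{"rx":0,"ry":0,"rz":0,"tx":40,"ty":0,"tz":0,"jaw":60},{"rx":0,"ry":0,"rz":0,"tx":40,"ty":0,"tz":0,"jaw":60},{"rx":0,"ry":0,"rz":0,"tx":40,"ty":0,"tz":0,"jaw":60},{"rx":0,"ry":0,"rz":0,"tx":40,"ty":-5,"tz":0,"jaw":60},{"rx":0,"ry":0,"rz":0,"tx":40,"ty":-5,"tz":0,"jaw":60},{"rx":0,"ry":0,"rz":0,"tx":40,"ty":-10,"tz":10,"jaw":60},{"rx":0,"ry":0,"rz":0,"tx":35,"ty":-10,"tz":20,"jaw":60},{"rx":0,"ry":0,"rz":0,"tx":15,"ty":0,"tz":25,"jaw":60},{"rx":0,"ry":0,"rz":0,"tx":5,"ty":0,"tz":20,"jaw":60},{"rx":0,"ry":0,"rz":0,"tx":0,"ty":0,"tz":0,"jaw":60},{"rx":0,"ry":0,"rz":0,"tx":0,"ty":0,"tz":0,"jaw":60},{"rx":0,"ry":0,"rz":0,"tx":0,"ty":0,"tz":0,"jaw":60}]' 4
```

```text
time_s: 13.45
tool_pos: [0.4242, 0.3014, 0.1295]
tool_rot: [180.0, 0.0, 89.8]
force: [0.0, 0.2, 0.4]
grip_width: 0.06
```

```bash
python3 -m pendant '[{"rx":0,"ry":0,"rz":0,"tx":6.5,"ty":-1.8,"tz":10,"jaw":60},{"rx":0,"ry":0,"rz":0,"tx":0,"ty":0,"tz":10,"jaw":60},{"rx":0,"ry":0,"rz":0,"tx":0,"ty":0,"tz":5,"jaw":60},{"rx":0,"ry":0,"rz":0,"tx":0,"ty":0,"tz":0,"jaw":60},{"rx":0,"ry":0,"rz":0,"tx":0,"ty":0,"tz":0,"jaw":60},{"rx":0,"ry":0,"rz":0,"tx":0,"ty":0,"tz":0,"jaw":60}]'
```

```text
time_s: 13.95
tool_pos: [0.4215, 0.3088, 0.1041]
tool_rot: [180.0, 0.0, 89.9]
force: [0.5, -0.1, 0.4]
grip_width: 0.06
```

```bash
python3 -m pendant '[{"rx":0,"ry":0,"rz":0,"tx":-0.7,"ty":0.8,"tz":10,"jaw":60},{"rx":0,"ry":0,"rz":0,"tx":0,"ty":0,"tz":6,"jaw":54},{"rx":0,"ry":0,"rz":0,"tx":0,"ty":0,"tz":1.5,"jaw":48},{"rx":0,"ry":0,"rz":0,"tx":0,"ty":0,"tz":0,"jaw":47},{"rx":0,"ry":0,"rz":0,"tx":0,"ty":0,"tz":0,"jaw":46},{"rx":0,"ry":0,"rz":0,"tx":0,"ty":0,"tz":0,"jaw":46}]' 4
```

```text
time_s: 14.45
tool_pos: [0.4217, 0.3085, 0.0862]
tool_rot: [-180.0, -0.0, 90.0]
force: [0.2, -0.1, 1.6]
grip_width: 0.047
```

```bash
python3 -m pendant '[{"rx":0,"ry":0,"rz":0,"tx":0,"ty":0,"tz":0,"jaw":45},{"rx":0,"ry":0,"rz":0,"tx":0,"ty":0,"tz":0,"jaw":44},{"rx":0,"ry":0,"rz":0,"tx":0,"ty":0,"tz":0,"jaw":42},{"rx":0,"ry":0,"rz":0,"tx":0,"ty":0,"tz":0,"jaw":40},{"rx":0,"ry":0,"rz":0,"tx":0,"ty":0,"tz":0,"jaw":38},{"rx":0,"ry":0,"rz":0,"tx":0,"ty":0,"tz":0,"jaw":38}]' 4
python3 - <<'E'
from m import *
c=cam('scene'); i=c['img'][215:345,95:245]; cv2.imwrite('pics/s8z.png',cv2.resize(i,(690,598),interpolation=cv2.INTER_CUBIC)[:,:,::-1])
o=env.get_obs(); print(o['tool_pos'],o['grip_width'],o['force'])
E
```

```text
time_s: 14.95
tool_pos: [0.4221, 0.3084, 0.0863]
tool_rot: [180.0, -0.0, 90.0]
force: [1.3, -1.2, 0.3]
grip_width: 0.0431
[0.42211127 0.30840241 0.08628883] 0.042831671503467277 [1.03134577 0.33916818 1.12964505]
```

View pics/s8z.png

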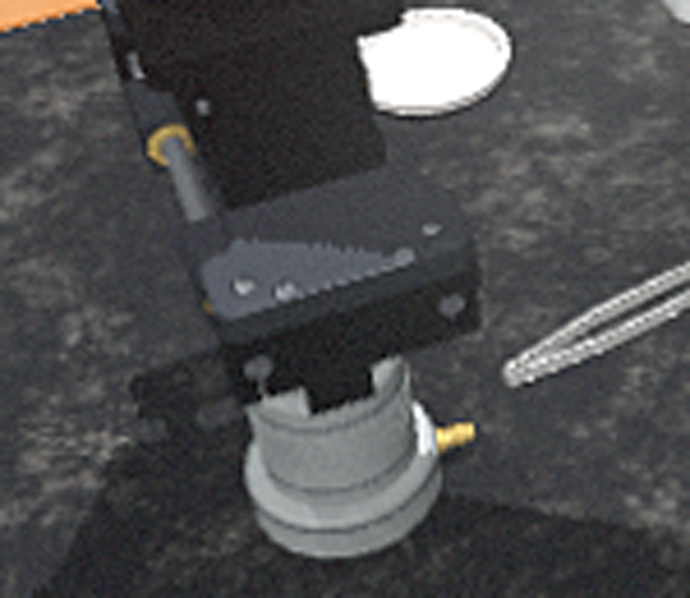

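The jaws hold the collar at 43 mm, the fingertips just above the sleeve's top edge. I'll tighten and lift.

```bash
python3 -m pendant '[{"rx":0,"ry":0,"rz":0,"tx":0,"ty":0,"tz":0,"jaw":34},{"rx":0,"ry":0,"rz":0,"tx":0,"ty":0,"tz":0,"jaw":34},{"rx":0,"ry":0,"rz":0,"tx":0,"ty":0,"tz":-4,"jaw":34},{"rx":0,"ry":0,"rz":0,"tx":0,"ty":0,"tz":-6,"jaw":34},{"rx":0,"ry":0,"rz":0,"tx":0,"ty":0,"tz":-15,"jaw":34},{"rx":0,"ry":0,"rz":0,"tx":0,"ty":0,"tz":-20,"jaw":34},{"rx":0,"ry":0,"rz":0,"tx":0,"ty":0,"tz":-20,"jaw":34},{"rx":0,"ry":0,"rz":0,"tx":0,"ty":0,"tz":-15,"jaw":34},{"rx":0,"ry":0,"rz":0,"tx":0,"ty":0,"tz":0,"jaw":34}]' 30
python3 - <<'E'
from m import *
b=cam('scene');a=cam('top')
f=lambda i,u,v,s:cv2.resize(i[v-s:v+s,u-s:u+s],(390,390),interpolation=cv2.INTER_CUBIC)
o=np.hstack([f(b['img'],170,270,60),f(b['img'],188,229,25)]);cv2.imwrite('pics/c9.png',o[:,:,::-1])
o=env.get_obs(); print(o['tool_pos'],o['grip_width'],o['force'])
print('dish zoom',(proj(b,[.653,.2043,.009])-[163,204]+.5)*7.8+[390,0])
E
```

```text
time_s: 15.75
tool_pos: [0.4227, 0.3099, 0.1692]
tool_rot: [179.8, -0.1, 90.0]
force: [-0.1, 0.4, -1.1]
grip_width: 0.0425
[0.42160215 0.30828762 0.16620784] 0.04234682214186442 [-0.02549446 -0.26782343 -1.88200213]
dish zoom [586.17913569 175.10540756]
```

View pics/c9.png

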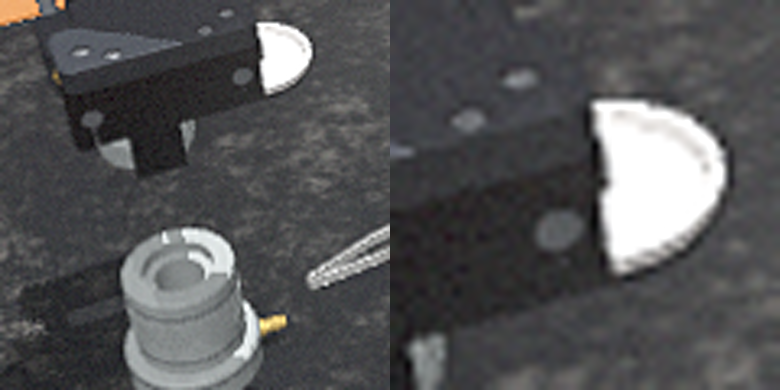

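The collar is in the grip and the sleeve and base stayed put. The dish prediction of (187.7,226.0) matches its rim in the first scene picture. Moving to the dish.

```bash
python3 -m pendant '[{"rx":0,"ry":0,"rz":0,"tx":-9,"ty":20,"tz":0,"jaw":34},{"rx":0,"ry":0,"rz":0,"tx":-14,"ty":32,"tz":0,"jaw":34},{"rx":0,"ry":0,"rz":0,"tx":-16,"ty":36,"tz":0,"jaw":34},{"rx":0,"ry":0,"rz":0,"tx":-16,"ty":36,"tz":0,"jaw":34},{"rx":0,"ry":0,"rz":0,"tx":-16,"ty":36,"tz":0,"jaw":34},{"rx":0,"ry":0,"rz":0,"tx":-16,"ty":36,"tz":5,"jaw":34},{"rx":0,"ry":0,"rz":0,"tx":-11,"ty":24,"tz":15,"jaw":34},{"rx":0,"ry":0,"rz":0,"tx":-5.5,"ty":10.5,"tz":25,"jaw":34},{"rx":0,"ry":0,"rz":0,"tx":0,"ty":0,"tz":25,"jaw":34},{"rx":0,"ry":0,"rz":0,"tx":0,"ty":0,"tz":15,"jaw":34},{"rx":0,"ry":0,"rz":0,"tx":0,"ty":0,"tz":0,"jaw":34},{"rx":0,"ry":0,"rz":0,"tx":0,"ty":0,"tz":0,"jaw":34},{"rx":0,"ry":0,"rz":0,"tx":0,"ty":0,"tz":0,"jaw":34}]'
python3 - <<'E'
from m import *
c=cam('scene'); i=c['img'][150:270,110:270]; cv2.imwrite('pics/s10z.png',cv2.resize(i,(720,540),interpolation=cv2.INTER_CUBIC)[:,:,::-1])
o=env.get_obs(); t=o['tool_pos']; print(t,o['tool_rot'],o['grip_width'],o['force'])
print((proj(c,t-[0,0,.0223])-[110,150])*4.5,(proj(c,[.6528,.2045,.009])-[110,150])*4.5)
E
```

```text
time_s: 16.93
tool_pos: [0.6521, 0.206, 0.0823]
tool_rot: [179.9, -0.0, 90.1]
force: [0.7, -0.4, 0.2]
grip_width: 0.0421
[0.65258694 0.20600062 0.08294061] [ 1.79867182e+02 -5.09012137e-02  9.00437353e+01] 0.042381677742205845 [ 1.33504651  0.99128872 -0.20486905]
[332.65362047 252.84166282] [349.15050538 342.11537716]
```

View pics/s10z.png

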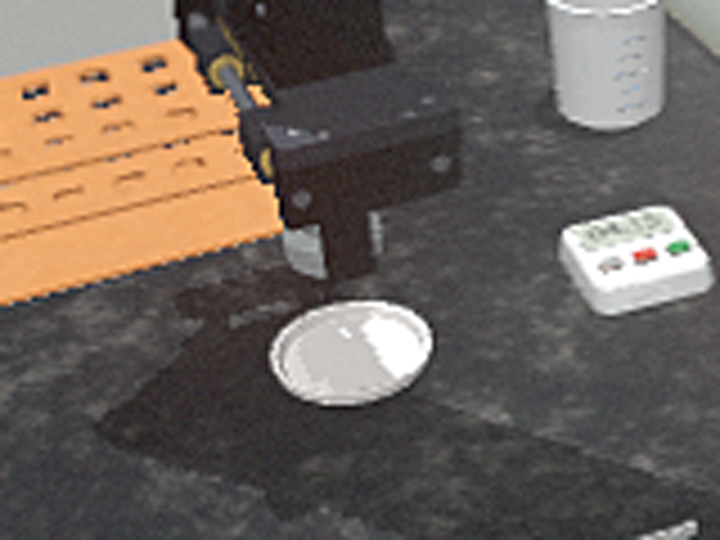

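The scene view shows the collar above the dish, whose rim spans zoom (270–433, 300–405). I'll lower it until it touches.

```bash
python3 -m pendant '[{"rx":0,"ry":0,"rz":0,"tx":-1.2,"ty":0.3,"tz":10,"jaw":34},{"rx":0,"ry":0,"rz":0,"tx":0,"ty":0,"tz":15,"jaw":34},{"rx":0,"ry":0,"rz":0,"tx":0,"ty":0,"tz":15,"jaw":34},{"rx":0,"ry":0,"rz":0,"tx":0,"ty":0,"tz":10,"jaw":34},{"rx":0,"ry":0,"rz":0,"tx":0,"ty":0,"tz":5,"jaw":34},{"rx":0,"ry":0,"rz":0,"tx":0,"ty":0,"tz":0,"jaw":34},{"rx":0,"ry":0,"rz":0,"tx":0,"ty":0,"tz":0,"jaw":34}]'
```

```text
time_s: 17.57
tool_pos: [0.6521, 0.2035, 0.0253]
tool_rot: [-179.9, 0.0, 90.0]
force: [-0.6, -0.5, 0.3]
grip_width: 0.0425
```

```bash
python3 -m pendant '[{"rx":0,"ry":0,"rz":0,"tx":0.8,"ty":0.5,"tz":0,"jaw":34},{"rx":0,"ry":0,"rz":0,"tx":0,"ty":0,"tz":0,"jaw":34},{"rx":0,"ry":0,"rz":0,"tx":0,"ty":0,"tz":0,"jaw":34}]'
python3 -m pendant '[{"rx":0,"ry":0,"rz":0,"tx":0,"ty":0,"tz":0.7,"jaw":34},{"rx":0,"ry":0,"rz":0,"tx":0,"ty":0,"tz":0,"jaw":34},{"rx":0,"ry":0,"rz":0,"tx":0,"ty":0,"tz":0,"jaw":34}]'
```

```text
time_s: 17.82
tool_pos: [0.653, 0.2044, 0.0257]
tool_rot: [-180.0, -0.0, 90.0]
force: [-0.4, -0.7, -1.8]
grip_width: 0.0426
time_s: 18.07
tool_pos: [0.6531, 0.2044, 0.0254]
tool_rot: [180.0, -0.0, 90.0]
force: [-0.1, 0.7, -0.6]
grip_width: 0.0425
```

```bash
python3 -m pendant '[{"rx":0,"ry":0,"rz":0,"tx":0,"ty":0,"tz":0.7,"jaw":34},{"rx":0,"ry":0,"rz":0,"tx":0,"ty":0,"tz":0,"jaw":34},{"rx":0,"ry":0,"rz":0,"tx":0,"ty":0,"tz":0,"jaw":34}]'
python3 -m pendant '[{"rx":0,"ry":0,"rz":0,"tx":0,"ty":0,"tz":0.4,"jaw":34},{"rx":0,"ry":0,"rz":0,"tx":0,"ty":0,"tz":0,"jaw":34},{"rx":0,"ry":0,"rz":0,"tx":0,"ty":0,"tz":0,"jaw":34}]'
```

```text
time_s: 18.32
tool_pos: [0.6531, 0.2044, 0.0253]
tool_rot: [180.0, 0.0, 90.0]
force: [-2.0, 0.0, 4.6]
grip_width: 0.0426
time_s: 18.57
tool_pos: [0.6531, 0.2044, 0.0253]
tool_rot: [180.0, 0.0, 90.0]
force: [-2.8, -1.5, 8.0]
grip_width: 0.0425
```

```bash
python3 -m pendant '[{"rx":0,"ry":0,"rz":0,"tx":0,"ty":0,"tz":0,"jaw":43},{"rx":0,"ry":0,"rz":0,"tx":0,"ty":0,"tz":0,"jaw":45},{"rx":0,"ry":0,"rz":0,"tx":0,"ty":0,"tz":0,"jaw":50},{"rx":0,"ry":0,"rz":0,"tx":0,"ty":0,"tz":0,"jaw":60},{"rx":0,"ry":0,"rz":0,"tx":0,"ty":0,"tz":0,"jaw":70},{"rx":0,"ry":0,"rz":0,"tx":0,"ty":0,"tz":0,"jaw":80},{"rx":0,"ry":0,"rz":0,"tx":0,"ty":0,"tz":-8,"jaw":80},{"rx":0,"ry":0,"rz":0,"tx":0,"ty":0,"tz":-25,"jaw":80},{"rx":0,"ry":0,"rz":0,"tx":0,"ty":0,"tz":-35,"jaw":80},{"rx":0,"ry":0,"rz":0,"tx":0,"ty":0,"tz":-40,"jaw":80},{"rx":0,"ry":0,"rz":0,"tx":0,"ty":-20,"tz":-35,"jaw":80},{"rx":0,"ry":0,"rz":0,"tx":0,"ty":-40,"tz":0,"jaw":80},{"rx":0,"ry":0,"rz":0,"tx":0,"ty":-40,"tz":0,"jaw":80},{"rx":0,"ry":0,"rz":0,"tx":-10,"ty":-40,"tz":0,"jaw":80},{"rx":0,"ry":0,"rz":0,"tx":-20,"ty":-30,"tz":0,"jaw":80}]'
python3 - <<'E'
from m import *
a=cam('top');b=cam('scene')
f=lambda i,u,v,s:cv2.resize(i[v-s:v+s,u-s:u+s],(390,390),interpolation=cv2.INTER_CUBIC)
o=np.hstack([f(a['img'],218,165,25),f(b['img'],188,229,30)]);cv2.imwrite('pics/c11.png',o[:,:,::-1])
E
```

```text
time_s: 19.82
tool_pos: [0.4792, 0.1776, 0.1671]
tool_rot: [-179.9, -0.0, 90.3]
force: [-0.1, -1.4, 2.7]
grip_width: 0.0796
```

View pics/c11.png

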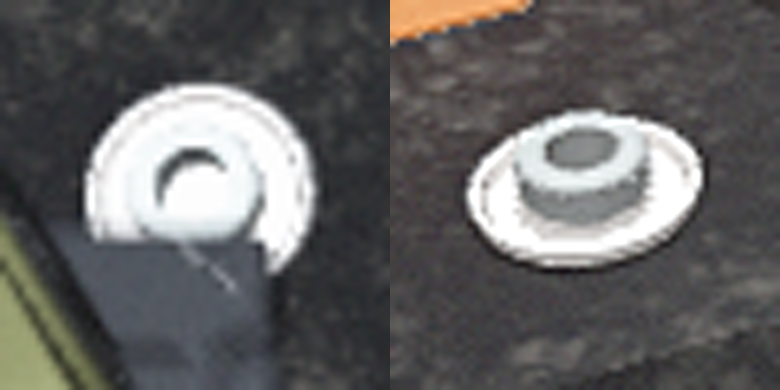

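The collar sits flat in the dish: in the top view its centre is at zoom (197,183) and the dish's at about (201,195), before allowing for height. Now the sleeve.

```bash
python3 - <<'E'
from m import *
a=cam('top');b=cam('scene')
f=lambda i,u,v,s:cv2.resize(i[v-s:v+s,u-s:u+s],(390,390),interpolation=cv2.INTER_CUBIC)
o=np.hstack([f(a['img'],170,253,25),f(b['img'],168,300,39)]);cv2.imwrite('pics/c12.png',o[:,:,::-1])
for c,n,s in((a,'top',(168,253)),(b,'scene',(165,290))):
    P=cloud(c);z=P[...,2];v,u=np.mgrid[0:420,0:560]; k=(abs(u-s[0])<22)&(abs(v-s[1])<24)&(z>.063)&(z<.08)&(P[...,1]>.26)
    m,ct=blob(k,s); print(n,k.sum(),circ(onz(c,ct,.07)))
    print(proj(c,[.4225,.3077,.07]))
E
```

```text
top 72 (array([0.41811569, 0.31493392]), np.float64(0.03986523574567833), np.float64(0.0006022727002278367))
[166.61201872 252.97443802]
scene 535 (array([0.41683169, 0.309897  ]), np.float64(0.055621140903692405), np.float64(0.0003880340526058769))
[164.85805863 290.4368208 ]
```

View pics/c12.png

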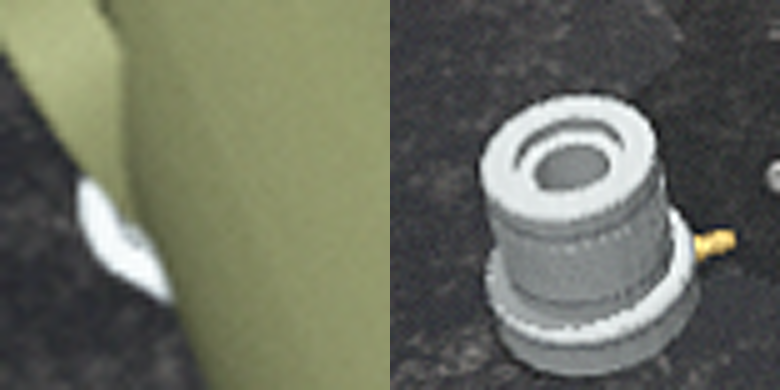

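The scene view gives the sleeve's top face the same fit as the collar had, so it has not moved. The top view is blocked by the arm. I'll go over it.

```bash
python3 -m pendant '[{"rx":0,"ry":0,"rz":0,"tx":30,"ty":-15,"tz":0,"jaw":80},{"rx":0,"ry":0,"rz":0,"tx":38,"ty":-15,"tz":0,"jaw":80},{"rx":0,"ry":0,"rz":0,"tx":38,"ty":-10,"tz":0,"jaw":80},{"rx":0,"ry":0,"rz":0,"tx":20,"ty":-8,"tz":15,"jaw":80},{"rx":0,"ry":0,"rz":0,"tx":0,"ty":0,"tz":25,"jaw":80},{"rx":0,"ry":0,"rz":0,"tx":0,"ty":0,"tz":15,"jaw":80},{"rx":0,"ry":0,"rz":0,"tx":0,"ty":0,"tz":0,"jaw":80},{"rx":0,"ry":0,"rz":0,"tx":0,"ty":0,"tz":0,"jaw":80},{"rx":0,"ry":0,"rz":0,"tx":0,"ty":0,"tz":0,"jaw":80}]' 5
```

```text
time_s: 20.77
tool_pos: [0.4361, 0.3016, 0.1133]
tool_rot: [180.0, -0.1, 90.0]
force: [0.7, 0.1, 0.4]
grip_width: 0.0799
```

```bash
python3 -m pendant '[{"rx":0,"ry":0,"rz":0,"tx":6.4,"ty":-13.8,"tz":10,"jaw":80},{"rx":0,"ry":0,"rz":0,"tx":0,"ty":0,"tz":10,"jaw":80},{"rx":0,"ry":0,"rz":0,"tx":0,"ty":0,"tz":0,"jaw":80},{"rx":0,"ry":0,"rz":0,"tx":0,"ty":0,"tz":0,"jaw":80},{"rx":0,"ry":0,"rz":0,"tx":0,"ty":0,"tz":0,"jaw":80}]' 5
```

```text
time_s: 21.18
tool_pos: [0.4223, 0.3067, 0.0928]
tool_rot: [179.9, -0.0, 89.9]
force: [-0.6, 0.6, 0.1]
grip_width: 0.0795
```

```bash
python3 -m pendant '[{"rx":0,"ry":0,"rz":0,"tx":1.2,"ty":0.2,"tz":10,"jaw":80},{"rx":0,"ry":0,"rz":0,"tx":0,"ty":0,"tz":15,"jaw":80},{"rx":0,"ry":0,"rz":0,"tx":0,"ty":0,"tz":12,"jaw":70},{"rx":0,"ry":0,"rz":0,"tx":0,"ty":0,"tz":4,"jaw":62},{"rx":0,"ry":0,"rz":0,"tx":0,"ty":0,"tz":0,"jaw":60},{"rx":0,"ry":0,"rz":0,"tx":0,"ty":0,"tz":0,"jaw":59},{"rx":0,"ry":0,"rz":0,"tx":0,"ty":0,"tz":0,"jaw":58},{"rx":0,"ry":0,"rz":0,"tx":0,"ty":0,"tz":0,"jaw":58}]' 5
```

```text
time_s: 21.85
tool_pos: [0.4218, 0.3084, 0.0517]
tool_rot: [180.0, -0.0, 90.0]
force: [0.6, 0.2, 0.6]
grip_width: 0.059
```

```bash
python3 -m pendant '[{"rx":0,"ry":0,"rz":0,"tx":0,"ty":0,"tz":0,"jaw":57},{"rx":0,"ry":0,"rz":0,"tx":0,"ty":0,"tz":0,"jaw":56},{"rx":0,"ry":0,"rz":0,"tx":0,"ty":0,"tz":0,"jaw":54},{"rx":0,"ry":0,"rz":0,"tx":0,"ty":0,"tz":0,"jaw":50},{"rx":0,"ry":0,"rz":0,"tx":0,"ty":0,"tz":0,"jaw":50}]' 5
```

```text
time_s: 22.27
tool_pos: [0.4227, 0.3082, 0.0518]
tool_rot: [179.9, -0.0, 89.9]
force: [3.6, 0.4, 0.4]
grip_width: 0.0559
```

```bash
python3 -m pendant '[{"rx":0,"ry":0,"rz":0,"tx":0,"ty":0.8,"tz":0,"jaw":50},{"rx":0,"ry":0,"rz":0,"tx":0,"ty":0,"tz":0,"jaw":50},{"rx":0,"ry":0,"rz":0,"tx":0,"ty":0,"tz":0,"jaw":50}]' 8
```

```text
time_s: 22.52
tool_pos: [0.4227, 0.3083, 0.0518]
tool_rot: [180.0, -0.0, 90.0]
force: [2.7, -0.6, 3.9]
grip_width: 0.0555
```

```bash
python3 -m pendant '[{"rx":0,"ry":0,"rz":0,"tx":0,"ty":0,"tz":0,"jaw":46},{"rx":0,"ry":0,"rz":0,"tx":0,"ty":0,"tz":0,"jaw":46},{"rx":0,"ry":0,"rz":0,"tx":0,"ty":0,"tz":0,"jaw":46}]' 40
python3 - <<'E'
from m import *
c=cam('scene'); i=c['img'][215:345,95:245]; cv2.imwrite('pics/s13z.png',cv2.resize(i,(690,598),interpolation=cv2.INTER_CUBIC)[:,:,::-1])
o=env.get_obs(); print(o['tool_pos'],o['tool_rot'],o['grip_width'],o['force'],o['wrist_torque'])
E
```

```text
time_s: 22.77
tool_pos: [0.4228, 0.3082, 0.0518]
tool_rot: [179.9, -0.0, 90.0]
force: [2.5, -0.6, 5.3]
grip_width: 0.0549
[0.42273951 0.30823117 0.05175488] [ 1.79949596e+02 -7.06899312e-03  8.99656912e+01] 0.05476576145368286 [ 2.73503462 -1.13262283  5.03558599] [-0.12759039 -0.69639141 -0.05754424]
```

View pics/s13z.png

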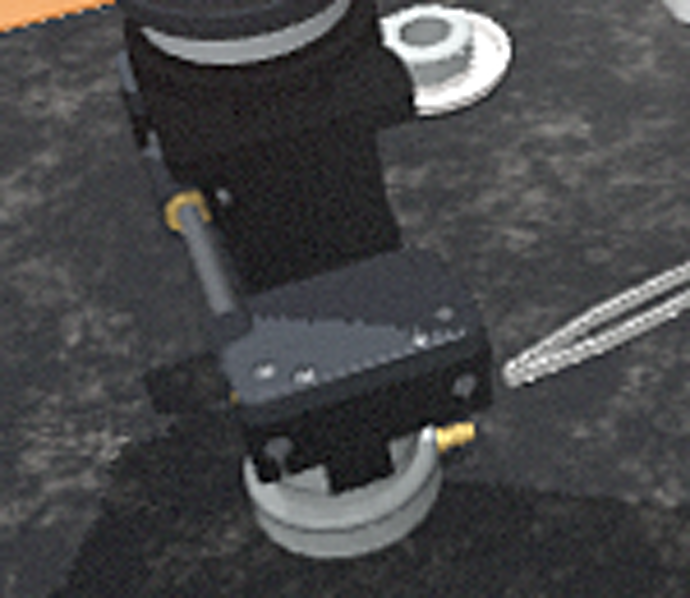

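The sleeve is gripped at 55 mm and the base ring and barb show below it at zoom (345,510) and (455,435). Lifting it straight up.

```bash
python3 -m pendant '[{"rx":0,"ry":0,"rz":0,"tx":0,"ty":0,"tz":-3,"jaw":46},{"rx":0,"ry":0,"rz":0,"tx":0,"ty":0,"tz":-5,"jaw":46},{"rx":0,"ry":0,"rz":0,"tx":0,"ty":0,"tz":-6,"jaw":46},{"rx":0,"ry":0,"rz":0,"tx":0,"ty":0,"tz":-15,"jaw":46},{"rx":0,"ry":0,"rz":0,"tx":0,"ty":0,"tz":-20,"jaw":46},{"rx":0,"ry":0,"rz":0,"tx":0,"ty":0,"tz":-20,"jaw":46},{"rx":0,"ry":0,"rz":0,"tx":0,"ty":0,"tz":-20,"jaw":46},{"rx":0,"ry":0,"rz":0,"tx":0,"ty":0,"tz":-11,"jaw":46},{"rx":0,"ry":0,"rz":0,"tx":0,"ty":0,"tz":0,"jaw":46}]'
python3 - <<'E'
from m import *
c=cam('scene'); i=c['img'][205:345,105:275]; cv2.imwrite('pics/s14z.png',cv2.resize(i,(680,560),interpolation=cv2.INTER_CUBIC)[:,:,::-1])
i=c['img'][235:285,285:335]; cv2.imwrite('pics/s14p.png',cv2.resize(i,(400,400),interpolation=cv2.INTER_CUBIC)[:,:,::-1])
o=env.get_obs(); print(o['tool_pos'],o['grip_width'],o['force'])
print((proj(c,[.4463,.0214,.008])-[285,235]+.5)*8,(proj(c,[.4463,.0214,.048])-[285,235]+.5)*8)
a=cam('top'); P=cloud(a); k=(abs(P[...,0]-.446)<.03)&(abs(P[...,1]-.021)<.03)&(P[...,2]>.03)&(P[...,2]<.06); print(np.nanmedian(P[k],0),k.sum(), onz(a,np.argwhere(k)[:,::-1].mean(0),.044) if k.sum() else '')
cv2.imwrite('pics/s14t.png',cv2.resize(a['img'][221:271,264:314],(400,400),interpolation=cv2.INTER_CUBIC)[:,:,::-1])
print((proj(a,[.4463,.0214,.008])-[264,221]+.5)*8,(proj(a,[.4463,.0214,.048])-[264,221]+.5)*8)
cv2.imwrite('pics/s14pt.png',np.hstack([cv2.imread('pics/s14p.png'),cv2.imread('pics/s14t.png')]))
E
```

```text
time_s: 23.57
tool_pos: [0.423, 0.3093, 0.1541]
tool_rot: [179.8, -0.1, 90.0]
force: [0.8, 0.8, -5.1]
grip_width: 0.0552
[0.42250956 0.30836563 0.15233604] 0.05521751827141747 [ 0.61110767  0.78334133 -6.28754227]
[212.8557728  186.75277601] [219.74426597  58.95752734]
[0.44549508 0.02065608 0.0463937 ] 13 [[0.44485849 0.02153563 0.044     ]]
[200.75622761 201.89021831] [201.48858668 193.39967608]
```

View pics/s14z.png

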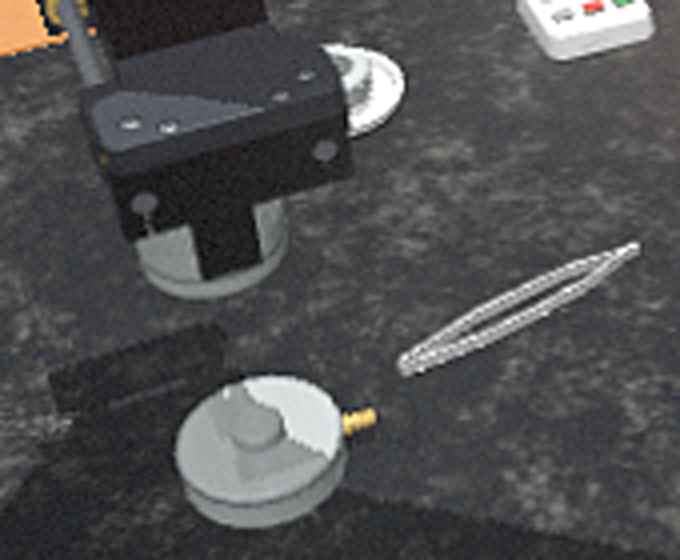

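View pics/s14pt.png

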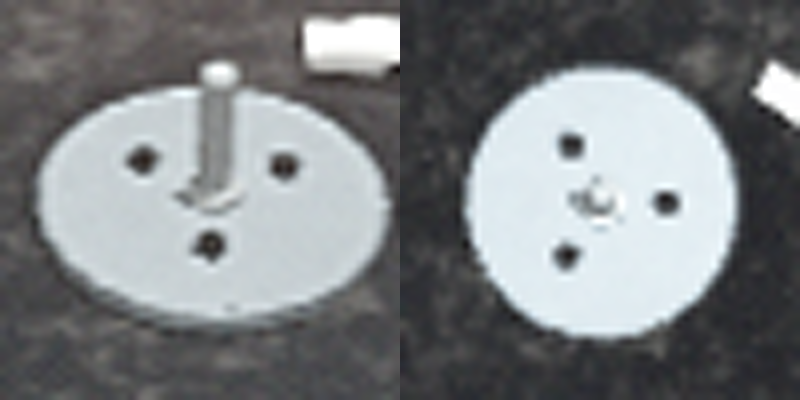

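The base is bare on the bench with its spigot at zoom (258,425) and barb at (360,420), and the sleeve is held level. The post's foot is centred on its prediction in the top view at zoom (200,202). The scene view puts it about 1.5 px nearer the camera. I'll use the placed plunger to check the top view's bias.

```bash
python3 - <<'E'
from m import *
a=cam('top'); P=cloud(a); z=P[...,2]; v,u=np.mgrid[0:420,0:560]
near=(abs(u-402)<25)&(abs(v-243)<25)
k=near&(z>.07); q=np.argwhere(k)[:,::-1]; m,ct=blob(k,tuple(q.mean(0).astype(int))); print('head',len(q),circ(onz(a,ct,.08)),onz(a,q.mean(0),.08))
near=(abs(u-218)<20)&(abs(v-165)<20)
k=near&(z>.018); q=np.argwhere(k)[:,::-1]; print('collar n',len(q)); 
if len(q): m,ct=blob(k,(222,165)); print(circ(onz(a,ct,.023)),'centroid',onz(a,q.mean(0),.023))
f=lambda i,u,v,s:cv2.resize(i[v-s:v+s,u-s:u+s],(390,390),interpolation=cv2.INTER_CUBIC)
cv2.imwrite('pics/t15.png',np.hstack([f(a['img'],400,243,22),f(a['img'],218,165,22)])[:,:,::-1])
s=390/44
for p in ([.4532,-.247,.042],[.4524,-.2468,.08]): print((proj(a,p)-[378,221]+.5)*s)
for p in ([.6528,.2045,.009],[.6531,.2044,.023]): print((proj(a,p)-[196,143]+.5)*s+[390,0])
E
```

```text
head 142 (array([ 0.45074699, -0.24433617]), np.float64(0.028975448578148006), np.float64(0.00027960480040528993)) [[ 0.45063142 -0.24440891  0.08      ]]
collar n 161
(array([0.65116214, 0.20423067]), np.float64(0.04127240455679402), np.float64(0.00030314480659246294)) centroid [[0.651154   0.20399636 0.023     ]]
[199.93271746 199.26417167]
[238.17121295 192.12408133]
[589.19484693 194.69637296]
[581.71115105 181.19968837]
```

View pics/t15.png

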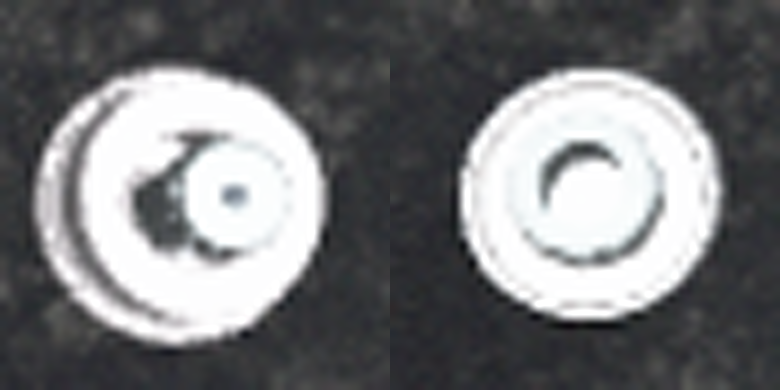

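Allowing for the walls the masks include, the plunger stands within about 2 mm of the stand's axis and the collar within about 1.5 mm of the dish's. The top camera agrees with the arm, so I'll use its post position of (0.4463, 0.0214).

```bash
python3 -m pendant '[{"rx":0,"ry":0,"rz":0,"tx":-17,"ty":2,"tz":0,"jaw":46},{"rx":0,"ry":0,"rz":0,"tx":-30,"ty":3,"tz":0,"jaw":46},{"rx":0,"ry":0,"rz":0,"tx":-36,"ty":3,"tz":0,"jaw":46},{"rx":0,"ry":0,"rz":0,"tx":-38,"ty":3,"tz":0,"jaw":46},{"rx":0,"ry":0,"rz":0,"tx":-38,"ty":3,"tz":0,"jaw":46},{"rx":0,"ry":0,"rz":0,"tx":-38,"ty":3,"tz":0,"jaw":46},{"rx":0,"ry":0,"rz":0,"tx":-36,"ty":3,"tz":0,"jaw":46},{"rx":0,"ry":0,"rz":0,"tx":-30,"ty":2,"tz":0,"jaw":46},{"rx":0,"ry":0,"rz":0,"tx":-17,"ty":2,"tz":10,"jaw":46},{"rx":0,"ry":0,"rz":0,"tx":-7,"ty":0,"tz":15,"jaw":46},{"rx":0,"ry":0,"rz":0,"tx":0,"ty":0,"tz":10,"jaw":46},{"rx":0,"ry":0,"rz":0,"tx":0,"ty":0,"tz":0,"jaw":46},{"rx":0,"ry":0,"rz":0,"tx":0,"ty":0,"tz":0,"jaw":46},{"rx":0,"ry":0,"rz":0,"tx":0,"ty":0,"tz":0,"jaw":46}]'
```

```text
time_s: 24.88
tool_pos: [0.4462, 0.0229, 0.1164]
tool_rot: [-180.0, -0.1, 90.1]
force: [0.1, 0.3, -4.8]
grip_width: 0.0551
```

```bash
python3 -m pendant '[{"rx":0,"ry":0,"rz":0,"tx":-1.4,"ty":0,"tz":10,"jaw":46},{"rx":0,"ry":0,"rz":0,"tx":0,"ty":0,"tz":15,"jaw":46},{"rx":0,"ry":0,"rz":0,"tx":0,"ty":0,"tz":4,"jaw":46},{"rx":0,"ry":0,"rz":0,"tx":0,"ty":0,"tz":0,"jaw":46},{"rx":0,"ry":0,"rz":0,"tx":0,"ty":0,"tz":0,"jaw":46},{"rx":0,"ry":0,"rz":0,"tx":0,"ty":0,"tz":0,"jaw":46}]'
python3 - <<'E'
from m import *
c=cam('scene'); i=c['img'][200:300,240:380]; cv2.imwrite('pics/s16z.png',cv2.resize(i,(700,500),interpolation=cv2.INTER_CUBIC)[:,:,::-1])
o=env.get_obs(); t=o['tool_pos']; print(t,o['grip_width'],o['force'])
print((proj(c,t-[0,0,.0318])-[240,200]+.5)*5,(proj(c,[.4463,.0214,.048])-[240,200]+.5)*5)
E
```

```text
time_s: 25.38
tool_pos: [0.4467, 0.0199, 0.0879]
tool_rot: [179.9, 0.0, 90.0]
force: [0.8, -0.1, -5.4]
grip_width: 0.0553
[0.4468118  0.01972721 0.08797367] 0.05491412699479927 [ 0.70645697  0.3738718  -4.64285651]
[366.4030228  192.97556167] [362.34016623 211.84845459]
```

View pics/s16z.png

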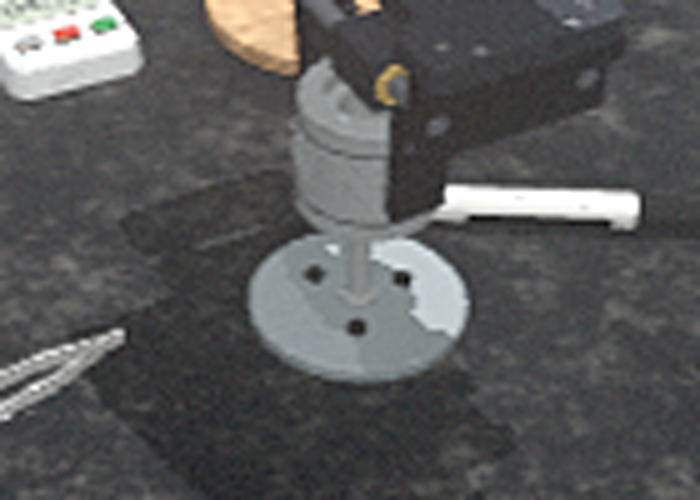

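```bash
python3 - <<'E'
from m import *
c=cam('scene'); P=cloud(c); i=c['img']
for col in (305,308,310,312,314):
    col_p=P[225:270,col]; print(col,[(225+j,*(np.round(p*1000).astype(int))) for j,p in enumerate(col_p)][8:40:2])
cv2.imwrite('pics/s17.png',cv2.resize(i[220:280,285:335],(660,600)[:2],interpolation=cv2.INTER_NEAREST)[:,:,::-1])
E
```

```text
305 [(233, np.int64(436), np.int64(44), np.int64(84)), (235, np.int64(434), np.int64(44), np.int64(81)), (237, np.int64(433), np.int64(45), np.int64(77)), (239, np.int64(433), np.int64(45), np.int64(73)), (241, np.int64(435), np.int64(44), np.int64(66)), (243, np.int64(434), np.int64(44), np.int64(63)), (245, np.int64(433), np.int64(45), np.int64(59)), (247, np.int64(480), np.int64(16), np.int64(9)), (249, np.int64(476), np.int64(18), np.int64(7)), (251, np.int64(472), np.int64(20), np.int64(5)), (253, np.int64(466), np.int64(24), np.int64(6)), (255, np.int64(462), np.int64(26), np.int64(5)), (257, np.int64(455), np.int64(30), np.int64(7)), (259, np.int64(449), np.int64(34), np.int64(8)), (261, np.int64(444), np.int64(36), np.int64(8)), (263, np.int64(439), np.int64(39), np.int64(7))]
308 [(233, np.int64(429), np.int64(42), np.int64(88)), (235, np.int64(428), np.int64(42), np.int64(85)), (237, np.int64(427), np.int64(43), np.int64(81)), (239, np.int64(427), np.int64(42), np.int64(76)), (241, np.int64(427), np.int64(42), np.int64(71)), (243, np.int64(427), np.int64(42), np.int64(66)),
[... 2193 characters left out ...]
t64(86)), (237, np.int64(421), np.int64(33), np.int64(82)), (239, np.int64(421), np.int64(33), np.int64(77)), (241, np.int64(420), np.int64(34), np.int64(73)), (243, np.int64(420), np.int64(33), np.int64(69)), (245, np.int64(422), np.int64(32), np.int64(62)), (247, np.int64(420), np.int64(33), np.int64(59)), (249, np.int64(471), np.int64(0), np.int64(4)), (251, np.int64(462), np.int64(6), np.int64(8)), (253, np.int64(457), np.int64(9), np.int64(7)), (255, np.int64(452), np.int64(11), np.int64(7)), (257, np.int64(444), np.int64(17), np.int64(10)), (259, np.int64(438), np.int64(20), np.int64(11)), (261, np.int64(438), np.int64(19), np.int64(5)), (263, np.int64(432), np.int64(23), np.int64(7))]
```

View pics/s17.png

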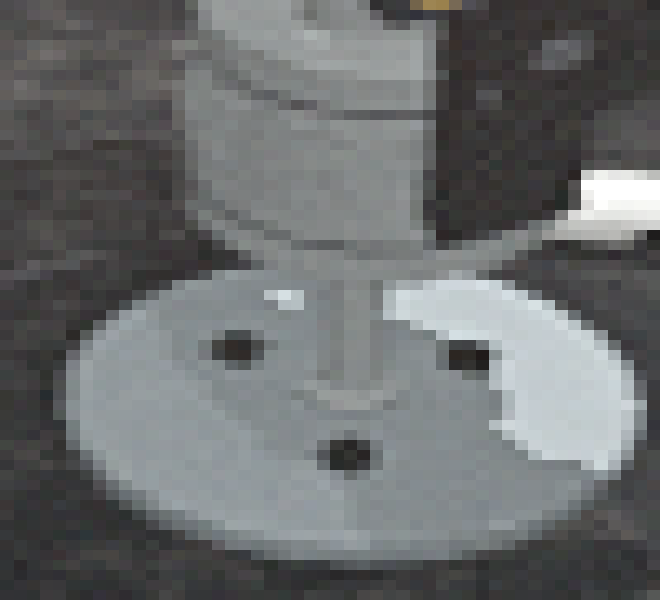

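```bash
python3 - <<'E'
from m import *
from scipy.optimize import least_squares
c=cam('scene'); P=cloud(c)
def fit(k,r,x0): 
    Q=P[k][:,:2]; s=least_squares(lambda p:np.hypot(*(Q-p).T)-r,x0,loss='soft_l1',f_scale=.002); return s.x,k.sum()
v,u=np.mgrid[0:420,0:560]; z=P[...,2]
print('sleeve',fit((z>.062)&(z<.085)&(u>298)&(u<316)&(v>226)&(v<248),.0275,[.445,.02]))
print('rod',fit((z>.014)&(z<.045)&(u>=309)&(u<=313)&(v>246)&(v<259),.0045,[.445,.02]))
print(env.get_obs()['tool_pos'])
E
```

```text
sleeve (array([0.44471265, 0.01950726]), np.int64(164))
rod (array([0.44553567, 0.02303779]), np.int64(46))
[0.44668765 0.01960427 0.08790654]
```

By scene depth the sleeve's axis is at (0.4447, 0.0195) and the rod's at (0.4455, 0.0230). I'll shift +2.3 mm in y and lower.

```bash
python3 -m pendant '[{"rx":0,"ry":0,"rz":0,"tx":2.3,"ty":0.2,"tz":0,"jaw":46},{"rx":0,"ry":0,"rz":0,"tx":0,"ty":0,"tz":8,"jaw":46},{"rx":0,"ry":0,"rz":0,"tx":0,"ty":0,"tz":12,"jaw":46},{"rx":0,"ry":0,"rz":0,"tx":0,"ty":0,"tz":12,"jaw":46},{"rx":0,"ry":0,"rz":0,"tx":0,"ty":0,"tz":8,"jaw":46},{"rx":0,"ry":0,"rz":0,"tx":0,"ty":0,"tz":4,"jaw":46},{"rx":0,"ry":0,"rz":0,"tx":0,"ty":0,"tz":0,"jaw":46},{"rx":0,"ry":0,"rz":0,"tx":0,"ty":0,"tz":0,"jaw":46},{"rx":0,"ry":0,"rz":0,"tx":0,"ty":0,"tz":0,"jaw":46}]'
```

```text
time_s: 26.28
tool_pos: [0.4468, 0.022, 0.0437]
tool_rot: [180.0, 0.0, 90.0]
force: [-0.0, -0.1, -5.3]
grip_width: 0.0551
```

```bash
python3 -m pendant '[{"rx":0,"ry":0,"rz":0,"tx":0,"ty":-0.3,"tz":1.3,"jaw":46},{"rx":0,"ry":0,"rz":0,"tx":0,"ty":0,"tz":0,"jaw":46},{"rx":0,"ry":0,"rz":0,"tx":0,"ty":0,"tz":0,"jaw":46}]'
python3 -m pendant '[{"rx":0,"ry":0,"rz":0,"tx":0,"ty":0,"tz":0.7,"jaw":46},{"rx":0,"ry":0,"rz":0,"tx":0,"ty":0,"tz":0,"jaw":46},{"rx":0,"ry":0,"rz":0,"tx":0,"ty":0,"tz":0,"jaw":46}]'
```

```text
time_s: 26.53
tool_pos: [0.4462, 0.0218, 0.0422]
tool_rot: [180.0, 0.0, 90.0]
force: [0.3, 0.2, -5.4]
grip_width: 0.0555
time_s: 26.78
tool_pos: [0.4463, 0.0218, 0.0417]
tool_rot: [180.0, 0.0, 90.0]
force: [-1.8, -0.6, 1.6]
grip_width: 0.0554
```

Contact at 0.0417 m, exactly the expected height. I'll release and retreat.

```bash
python3 -m pendant '[{"rx":0,"ry":0,"rz":0,"tx":0,"ty":0,"tz":0.3,"jaw":54},{"rx":0,"ry":0,"rz":0,"tx":0,"ty":0,"tz":0,"jaw":57},{"rx":0,"ry":0,"rz":0,"tx":0,"ty":0,"tz":0,"jaw":60},{"rx":0,"ry":0,"rz":0,"tx":0,"ty":0,"tz":0,"jaw":68},{"rx":0,"ry":0,"rz":0,"tx":0,"ty":0,"tz":0,"jaw":76},{"rx":0,"ry":0,"rz":0,"tx":0,"ty":0,"tz":0,"jaw":85},{"rx":0,"ry":0,"rz":0,"tx":0,"ty":0,"tz":0,"jaw":85},{"rx":0,"ry":0,"rz":0,"tx":0,"ty":0,"tz":-8,"jaw":85},{"rx":0,"ry":0,"rz":0,"tx":0,"ty":0,"tz":-20,"jaw":85},{"rx":0,"ry":0,"rz":0,"tx":0,"ty":0,"tz":-30,"jaw":85},{"rx":0,"ry":0,"rz":0,"tx":0,"ty":0,"tz":-35,"jaw":85},{"rx":0,"ry":0,"rz":0,"tx":20,"ty":0,"tz":-20,"jaw":85},{"rx":0,"ry":0,"rz":0,"tx":38,"ty":0,"tz":0,"jaw":85},{"rx":0,"ry":0,"rz":0,"tx":38,"ty":0,"tz":0,"jaw":85},{"rx":0,"ry":0,"rz":0,"tx":38,"ty":0,"tz":0,"jaw":85},{"rx":0,"ry":0,"rz":0,"tx":38,"ty":0,"tz":0,"jaw":85}]'
python3 - <<'E'
from m import *
a=cam('top');b=cam('scene')
f=lambda i,u,v,s:cv2.resize(i[v-s:v+s,u-s:u+s],(390,390),interpolation=cv2.INTER_CUBIC)
o=np.hstack([f(a['img'],289,246,25),f(b['img'],311,250,35)]);cv2.imwrite('pics/c18.png',o[:,:,::-1])
f2=np.hstack([f(a['img'],170,253,30),f(b['img'],168,310,35)]);cv2.imwrite('pics/c19.png',f2[:,:,::-1])
E
```

```text
time_s: 28.12
tool_pos: [0.4464, 0.1953, 0.1551]
tool_rot: [179.9, 0.1, 89.9]
force: [1.3, -0.3, 0.6]
grip_width: 0.0847
```

View pics/c18.png

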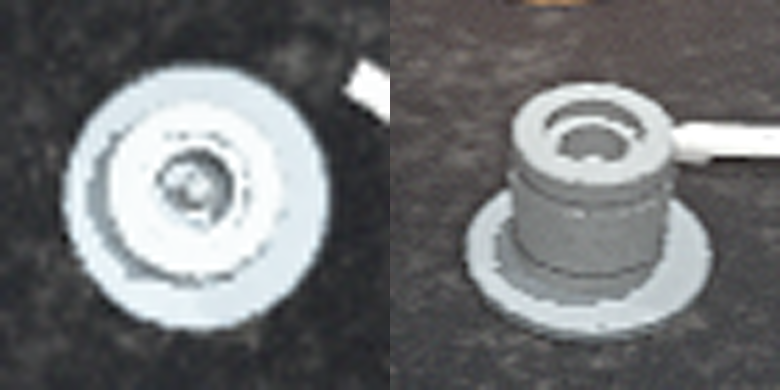

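View pics/c19.png

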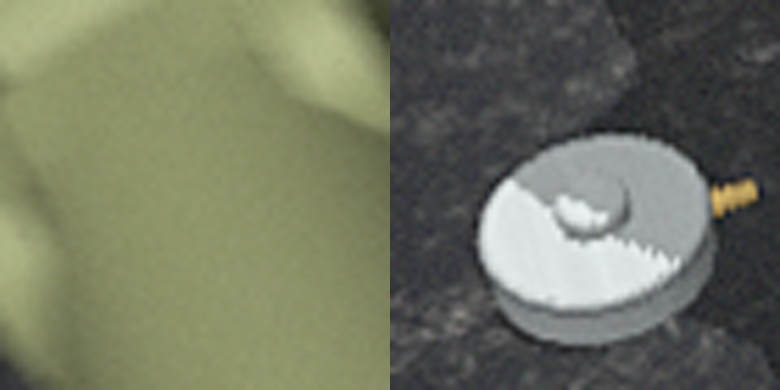

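The sleeve stands on the foot, with the rod visible in the middle of its bore at top-view zoom (196,188). The base is on the bench at scene zoom (597,220). I'll verify the base's position before gripping it.

```bash
python3 - <<'E'
from m import *
b=cam('scene'); hsv=cv2.cvtColor(b['img'],cv2.COLOR_RGB2HSV); g=b['img'].max(2)
P=cloud(b); z=P[...,2]; v,u=np.mgrid[0:420,0:560]
k=(abs(u-168)<35)&(abs(v-312)<35)&(hsv[...,1]<110)&(z>.013)&(z<.035)&(abs(P[...,0]-.42)<.05)&(P[...,1]>.26)&(P[...,1]<.36)
m,ct=blob(k,(168,315)); W=onz(b,ct,.02); print(k.sum(),cv2.boundingRect(ct),circ(W)); print(proj(b,[.4225,.3077,.02]), 'exp sleeve-style bias (.4168,.3099)')
k=k&(z>.0235); q=np.argwhere(k)[:,::-1]; print('spigot',len(q),onz(b,q.mean(0),.028))
E
```

```text
1036 (149, 300, 42, 33) (array([0.41611211, 0.30979301]), np.float64(0.06804755747393323), np.float64(0.00019790165450665753))
[169.42638147 311.86056557] exp sleeve-style bias (.4168,.3099)
spigot 112 [[0.41774173 0.30910647 0.028     ]]
```

```bash
python3 -m pendant '[{"rx":0,"ry":0,"rz":0,"tx":30,"ty":-8,"tz":0,"jaw":87},{"rx":0,"ry":0,"rz":0,"tx":38,"ty":-8,"tz":0,"jaw":87},{"rx":0,"ry":0,"rz":0,"tx":28,"ty":-6,"tz":0,"jaw":87},{"rx":0,"ry":0,"rz":0,"tx":14,"ty":-2,"tz":20,"jaw":87},{"rx":0,"ry":0,"rz":0,"tx":0,"ty":0,"tz":25,"jaw":87},{"rx":0,"ry":0,"rz":0,"tx":0,"ty":0,"tz":30,"jaw":87},{"rx":0,"ry":0,"rz":0,"tx":0,"ty":0,"tz":10,"jaw":87},{"rx":0,"ry":0,"rz":0,"tx":0,"ty":0,"tz":0,"jaw":87},{"rx":0,"ry":0,"rz":0,"tx":0,"ty":0,"tz":0,"jaw":87},{"rx":0,"ry":0,"rz":0,"tx":0,"ty":0,"tz":0,"jaw":87}]' 6
```

```text
time_s: 29.1
tool_pos: [0.4235, 0.304, 0.0706]
tool_rot: [179.9, -0.0, 89.9]
force: [-0.3, -0.7, -0.1]
grip_width: 0.087
```

```bash
python3 -m pendant '[{"rx":0,"ry":0,"rz":0,"tx":3.7,"ty":-1.3,"tz":10,"jaw":87},{"rx":0,"ry":0,"rz":0,"tx":0,"ty":0,"tz":10,"jaw":87},{"rx":0,"ry":0,"rz":0,"tx":0,"ty":0,"tz":0,"jaw":87},{"rx":0,"ry":0,"rz":0,"tx":0,"ty":0,"tz":0,"jaw":87},{"rx":0,"ry":0,"rz":0,"tx":0,"ty":0,"tz":0,"jaw":87}]'
python3 - <<'E'
from m import *
c=cam('scene'); i=c['img'][225:345,95:245]; cv2.imwrite('pics/s20z.png',cv2.resize(i,(690,552),interpolation=cv2.INTER_CUBIC)[:,:,::-1])
E
```

```text
time_s: 29.52
tool_pos: [0.4208, 0.3077, 0.049]
tool_rot: [-180.0, 0.0, 90.0]
force: [-0.2, -0.2, -0.4]
grip_width: 0.0872
```

View pics/s20z.png

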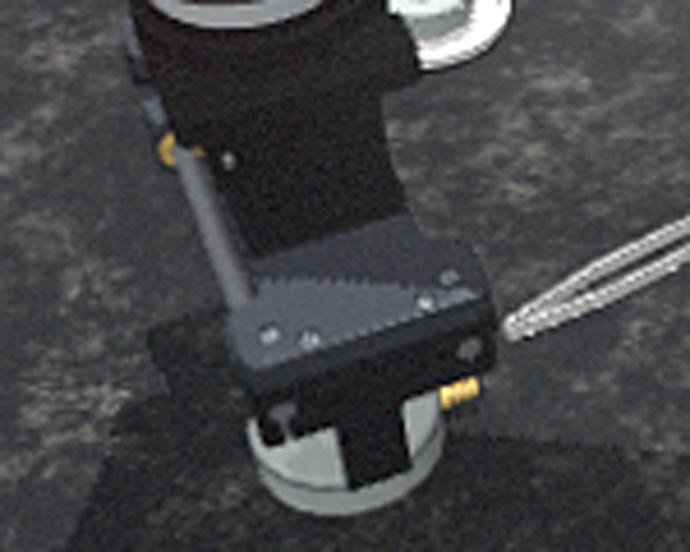

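The near finger stands just outside the flange, at zoom (375,440), and the barb at (460,392) is clear.

```bash
python3 -m pendant '[{"rx":0,"ry":0,"rz":0,"tx":0,"ty":1.2,"tz":4,"jaw":87},{"rx":0,"ry":0,"rz":0,"tx":0,"ty":0,"tz":10,"jaw":87},{"rx":0,"ry":0,"rz":0,"tx":0,"ty":0,"tz":10,"jaw":87},{"rx":0,"ry":0,"rz":0,"tx":0,"ty":0,"tz":6,"jaw":80},{"rx":0,"ry":0,"rz":0,"tx":0,"ty":0,"tz":0,"jaw":74},{"rx":0,"ry":0,"rz":0,"tx":0,"ty":0,"tz":0,"jaw":72},{"rx":0,"ry":0,"rz":0,"tx":0,"ty":0,"tz":0,"jaw":71},{"rx":0,"ry":0,"rz":0,"tx":0,"ty":0,"tz":0,"jaw":71}]' 6
python3 -m pendant '[{"rx":0,"ry":0,"rz":0,"tx":0,"ty":0,"tz":0,"jaw":70},{"rx":0,"ry":0,"rz":0,"tx":0,"ty":0,"tz":0,"jaw":69},{"rx":0,"ry":0,"rz":0,"tx":0,"ty":0,"tz":0,"jaw":67},{"rx":0,"ry":0,"rz":0,"tx":0,"ty":0,"tz":0,"jaw":65},{"rx":0,"ry":0,"rz":0,"tx":0,"ty":0,"tz":0,"jaw":62}]' 8
```

```text
time_s: 30.23
tool_pos: [0.4222, 0.3079, 0.0193]
tool_rot: [180.0, -0.0, 90.0]
force: [-0.6, 1.1, -0.3]
grip_width: 0.072
time_s: 30.65
tool_pos: [0.422, 0.3077, 0.0192]
tool_rot: [180.0, 0.0, 90.0]
force: [-0.5, -0.5, 2.2]
grip_width: 0.0676
```

```bash
python3 -m pendant '[{"rx":0,"ry":0,"rz":0,"tx":0,"ty":0,"tz":0,"jaw":58},{"rx":0,"ry":0,"rz":0,"tx":0,"ty":0,"tz":0,"jaw":58},{"rx":0,"ry":0,"rz":0,"tx":0,"ty":0,"tz":0,"jaw":58},{"rx":0,"ry":0,"rz":0,"tx":0,"ty":0,"tz":-5,"jaw":58},{"rx":0,"ry":0,"rz":0,"tx":0,"ty":0,"tz":-12,"jaw":58},{"rx":0,"ry":0,"rz":0,"tx":0,"ty":0,"tz":-20,"jaw":58},{"rx":0,"ry":0,"rz":0,"tx":0,"ty":0,"tz":-30,"jaw":58},{"rx":0,"ry":0,"rz":0,"tx":0,"ty":0,"tz":-30,"jaw":58},{"rx":0,"ry":0,"rz":0,"tx":0,"ty":0,"tz":-20,"jaw":58},{"rx":0,"ry":0,"rz":0,"tx":0,"ty":0,"tz":0,"jaw":58},{"rx":0,"ry":0,"rz":0,"tx":0,"ty":0,"tz":0,"jaw":58}]' 45
python3 - <<'E'
from m import *
a=cam('top'); P=cloud(a); 
for z0 in (.03,.06,.08,.1):
    k=(P[...,0]>.69)&(P[...,0]<.9)&(P[...,1]>-.2)&(P[...,1]<.03)&(P[...,2]>z0)&(P[...,2]<.25); Q=P[k]; print(z0,k.sum(),np.round(np.percentile(Q,[1,50,99],axis=0),3).tolist())
hsv=cv2.cvtColor(a['img'],cv2.COLOR_RGB2HSV)
k=(hsv[...,1]>70)&(hsv[...,2]>90)&(P[...,0]<.72)&(P[...,0]>.55)&(abs(P[...,1]+.07)<.08); m,ct=blob(k,(325,172)); print('cork',k.sum(),circ(onz(a,ct,.01)))
c=cam('scene'); i=c['img'][180:345,75:285]; cv2.imwrite('pics/s21z.png',cv2.resize(i,(630,495),interpolation=cv2.INTER_CUBIC)[:,:,::-1])
o=env.get_obs(); print(o['tool_pos'],o['qpos'],o['grip_width'],o['force'])
E
```

```text
time_s: 31.57
tool_pos: [0.4225, 0.3074, 0.1364]
tool_rot: [179.9, 0.0, 89.9]
force: [-0.5, 0.3, -6.0]
grip_width: 0.0669
0.03 3315 [[0.743, -0.194, 0.032], [0.817, -0.126, 0.052], [0.897, 0.026, 0.118]]
0.06 549 [[0.782, -0.153, 0.061], [0.835, -0.134, 0.08], [0.886, 0.029, 0.124]]
0.08 273 [[0.778, -0.154, 0.08], [0.836, -0.142, 0.103], [0.89, -0.125, 0.125]]
0.1 156 [[0.783, -0.154, 0.101], [0.844, -0.143, 0.111], [0.891, -0.125, 0.125]]
cork 1435 (array([ 0.6341119 , -0.06944928]), np.float64(0.10838059473934117), np.float64(0.00033365901820262))
[0.42120905 0.3063694  0.13434196] [ 19.40422128  18.04244745 -66.32627526 106.82120255  17.94995499
  66.95217267 -53.16237434] 0.0667209034693614 [-0.32277997  0.30088773 -6.91721946]
```

View pics/s21z.png

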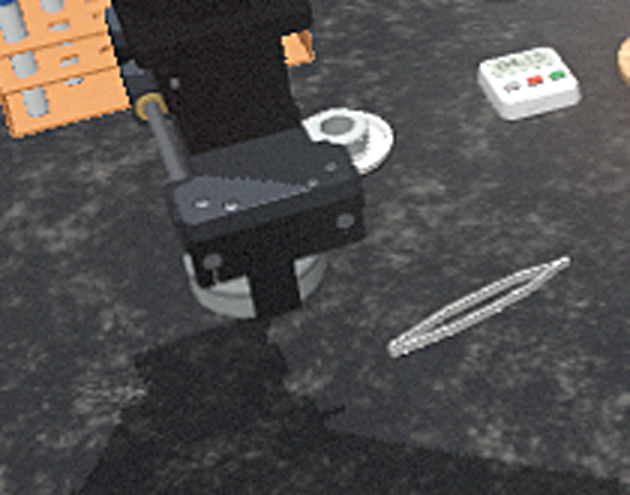

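The base is lifted level. The tissue box is about 50 mm tall and its tissue starts beyond x = 0.778, so the gripper body clears it without turning. The cork centre is at (0.6341, −0.0694). Moving there.

```bash
python3 -m pendant '[{"rx":0,"ry":0,"rz":0,"tx":-15,"ty":9,"tz":0,"jaw":58},{"rx":0,"ry":0,"rz":0,"tx":-28,"ty":16,"tz":0,"jaw":58},{"rx":0,"ry":0,"rz":0,"tx":-33,"ty":19,"tz":0,"jaw":58},{"rx":0,"ry":0,"rz":0,"tx":-35,"ty":20,"tz":0,"jaw":58},{"rx":0,"ry":0,"rz":0,"tx":-35,"ty":20,"tz":0,"jaw":58},{"rx":0,"ry":0,"rz":0,"tx":-35,"ty":20,"tz":0,"jaw":58},{"rx":0,"ry":0,"rz":0,"tx":-35,"ty":20,"tz":0,"jaw":58},{"rx":0,"ry":0,"rz":0,"tx":-35,"ty":20,"tz":0,"jaw":58},{"rx":0,"ry":0,"rz":0,"tx":-35,"ty":20,"tz":0,"jaw":58},{"rx":0,"ry":0,"rz":0,"tx":-33,"ty":18,"tz":0,"jaw":58},{"rx":0,"ry":0,"rz":0,"tx":-28,"ty":15,"tz":0,"jaw":58},{"rx":0,"ry":0,"rz":0,"tx":-20,"ty":10,"tz":10,"jaw":58},{"rx":0,"ry":0,"rz":0,"tx":-10,"ty":5,"tz":20,"jaw":58},{"rx":0,"ry":0,"rz":0,"tx":0,"ty":0,"tz":25,"jaw":58},{"rx":0,"ry":0,"rz":0,"tx":0,"ty":0,"tz":10,"jaw":58},{"rx":0,"ry":0,"rz":0,"tx":0,"ty":0,"tz":0,"jaw":58},{"rx":0,"ry":0,"rz":0,"tx":0,"ty":0,"tz":0,"jaw":58},{"rx":0,"ry":0,"rz":0,"tx":0,"ty":0,"tz":0,"jaw":58}]'
python3 - <<'E'
from m import *
c=cam('scene'); i=c['img'][130:250,230:380]; cv2.imwrite('pics/s22z.png',cv2.resize(i,(690,552),interpolation=cv2.INTER_CUBIC)[:,:,::-1])
o=env.get_obs(); print(o['tool_pos'],o['tool_rot'],o['grip_width'],o['force'])
E
```

```text
time_s: 33.17
tool_pos: [0.6344, -0.0681, 0.0718]
tool_rot: [179.9, -0.0, 90.1]
force: [-0.2, 0.7, -4.8]
grip_width: 0.0669
[ 0.63478072 -0.06834176  0.07240361] [1.79877659e+02 3.46933900e-03 9.00646744e+01] 0.0668876927012641 [ 0.22929172  0.04088274 -4.91184131]
```

View pics/s22z.png

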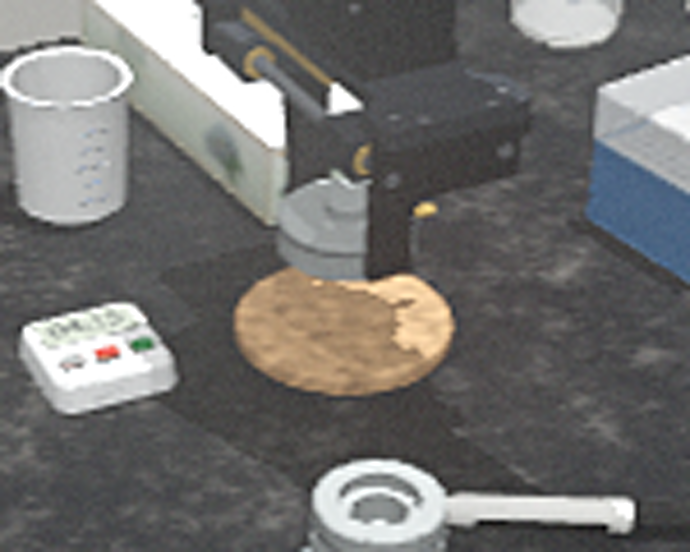

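The base is held level above the cork, which is centred at zoom (345,325). Nothing is near the gripper. Lowering.

```bash
python3 -m pendant '[{"rx":0,"ry":0,"rz":0,"tx":-1,"ty":-0.3,"tz":8,"jaw":58},{"rx":0,"ry":0,"rz":0,"tx":0,"ty":0,"tz":12,"jaw":58},{"rx":0,"ry":0,"rz":0,"tx":0,"ty":0,"tz":12,"jaw":58},{"rx":0,"ry":0,"rz":0,"tx":0,"ty":0,"tz":7,"jaw":58},{"rx":0,"ry":0,"rz":0,"tx":0,"ty":0,"tz":1.5,"jaw":58},{"rx":0,"ry":0,"rz":0,"tx":0,"ty":0,"tz":0,"jaw":58},{"rx":0,"ry":0,"rz":0,"tx":0,"ty":0,"tz":0,"jaw":58}]'
```

```text
time_s: 33.8
tool_pos: [0.6337, -0.0703, 0.0302]
tool_rot: [180.0, -0.0, 90.0]
force: [-1.0, -0.6, -4.3]
grip_width: 0.0666
```

```bash
python3 -m pendant '[{"rx":0,"ry":0,"rz":0,"tx":0.7,"ty":0.5,"tz":0.7,"jaw":58},{"rx":0,"ry":0,"rz":0,"tx":0,"ty":0,"tz":0,"jaw":58},{"rx":0,"ry":0,"rz":0,"tx":0,"ty":0,"tz":0,"jaw":58}]'
python3 -m pendant '[{"rx":0,"ry":0,"rz":0,"tx":0,"ty":0,"tz":0.6,"jaw":58},{"rx":0,"ry":0,"rz":0,"tx":0,"ty":0,"tz":0,"jaw":58},{"rx":0,"ry":0,"rz":0,"tx":0,"ty":0,"tz":0,"jaw":58}]'
```

```text
time_s: 34.05
tool_pos: [0.6343, -0.0696, 0.0299]
tool_rot: [180.0, -0.0, 90.0]
force: [0.0, 0.4, -4.4]
grip_width: 0.0668
time_s: 34.3
tool_pos: [0.6342, -0.0698, 0.0293]
tool_rot: [180.0, 0.0, 90.0]
force: [0.5, 0.6, -5.8]
grip_width: 0.0665
```

```bash
python3 -m pendant '[{"rx":0,"ry":0,"rz":0,"tx":0,"ty":0,"tz":0.6,"jaw":58},{"rx":0,"ry":0,"rz":0,"tx":0,"ty":0,"tz":0,"jaw":58},{"rx":0,"ry":0,"rz":0,"tx":0,"ty":0,"tz":0,"jaw":58}]'
```

```text
time_s: 34.55
tool_pos: [0.6342, -0.0697, 0.0292]
tool_rot: [180.0, 0.0, 90.0]
force: [-1.6, 0.7, -0.1]
grip_width: 0.0666
```

```bash
python3 -m pendant '[{"rx":0,"ry":0,"rz":0,"tx":0,"ty":0,"tz":0.3,"jaw":66},{"rx":0,"ry":0,"rz":0,"tx":0,"ty":0,"tz":0,"jaw":69},{"rx":0,"ry":0,"rz":0,"tx":0,"ty":0,"tz":0,"jaw":73},{"rx":0,"ry":0,"rz":0,"tx":0,"ty":0,"tz":0,"jaw":80},{"rx":0,"ry":0,"rz":0,"tx":0,"ty":0,"tz":0,"jaw":87},{"rx":0,"ry":0,"rz":0,"tx":0,"ty":0,"tz":0,"jaw":87},{"rx":0,"ry":0,"rz":0,"tx":0,"ty":0,"tz":-5,"jaw":87},{"rx":0,"ry":0,"rz":0,"tx":0,"ty":0,"tz":-15,"jaw":87},{"rx":0,"ry":0,"rz":0,"tx":0,"ty":0,"tz":-30,"jaw":87},{"rx":0,"ry":0,"rz":0,"tx":0,"ty":0,"tz":-40,"jaw":87},{"rx":0,"ry":0,"rz":0,"tx":0,"ty":0,"tz":-40,"jaw":87},{"rx":0,"ry":0,"rz":0,"tx":20,"ty":-10,"tz":-30,"jaw":87},{"rx":0,"ry":0,"rz":0,"tx":34,"ty":-20,"tz":0,"jaw":87},{"rx":0,"ry":0,"rz":0,"tx":34,"ty":-20,"tz":0,"jaw":87},{"rx":0,"ry":0,"rz":0,"tx":34,"ty":-20,"tz":0,"jaw":87},{"rx":0,"ry":0,"rz":0,"tx":34,"ty":-20,"tz":0,"jaw":87},{"rx":0,"ry":0,"rz":0,"tx":34,"ty":-20,"tz":0,"jaw":87},{"rx":0,"ry":0,"rz":0,"tx":34,"ty":-20,"tz":0,"jaw":87},{"rx":0,"ry":0,"rz":0,"tx":34,"ty":-20,"tz":0,"jaw":87},{"rx":0,"ry":0,"rz":0,"tx":34,"ty":-20,"tz":0,"jaw":87}]'
python3 -m pendant '[{"rx":0,"ry":0,"rz":0,"tx":34,"ty":-10,"tz":0,"jaw":87},{"rx":0,"ry":0,"rz":0,"tx":34,"ty":-10,"tz":0,"jaw":87},{"rx":0,"ry":0,"rz":0,"tx":20,"ty":0,"tz":0,"jaw":87},{"rx":0,"ry":0,"rz":0,"tx":0,"ty":0,"tz":0,"jaw":87},{"rx":0,"ry":0,"rz":0,"tx":0,"ty":0,"tz":0,"jaw":87},{"rx":0,"ry":0,"rz":0,"tx":0,"ty":0,"tz":0,"jaw":87}]'
python3 - <<'E'
from m import *
a=cam('top');b=cam('scene'); save(a,'t23.png'); save(b,'s23.png')
f=lambda i,u,v,s:cv2.resize(i[v-s:v+s,u-s:u+s],(390,300 if 0 else 390),interpolation=cv2.INTER_CUBIC)
o=np.hstack([f(a['img'],325,172,30),f(b['img'],305,198,35)]);cv2.imwrite('pics/c23.png',o[:,:,::-1])
hsv=cv2.cvtColor(a['img'],cv2.COLOR_RGB2HSV); v,u=np.mgrid[0:420,0:560]
n=(abs(u-325)<30)&(abs(v-172)<30)
g=n&(hsv[...,1]<45)&(hsv[...,2]>120); m,ct=blob(g,(320,176)); print('base top',circ(onz(a,ct,.03)),cv2.boundingRect(ct))
P=cloud(a); k=n&(P[...,2]>.024)&(P[...,2]<.045); m,ct=blob(k,(320,176)); print('base depth',circ(onz(a,ct,.03)),np.nanpercentile(P[k][:,2],[5,50,95]))
ck=n&((P[...,2]>.004)); m,ct=blob(ck,(325,172)); print('cork',circ(onz(a,ct,.01)))
E
```

```text
time_s: 36.22
tool_pos: [0.4631, 0.2242, 0.1896]
tool_rot: [179.9, 0.1, 90.0]
force: [0.8, 1.0, -0.4]
grip_width: 0.0869
time_s: 36.72
tool_pos: [0.4446, 0.3098, 0.1888]
tool_rot: [180.0, 0.0, 90.0]
force: [-0.5, 0.1, 0.4]
grip_width: 0.087
base top (array([ 0.63282978, -0.06951178]), np.float64(0.06669236570687524), np.float64(0.00038718957326758924)) (312, 158, 28, 27)
base depth (array([ 0.63262429, -0.06933171]), np.float64(0.06705608092766283), np.float64(0.000290598099652796)) [0.02680922 0.03057867 0.0384868 ]
cork (array([ 0.63367503, -0.06837632]), np.float64(0.10777166577647376), np.float64(0.0005408329291028413))
```

View pics/c23.png

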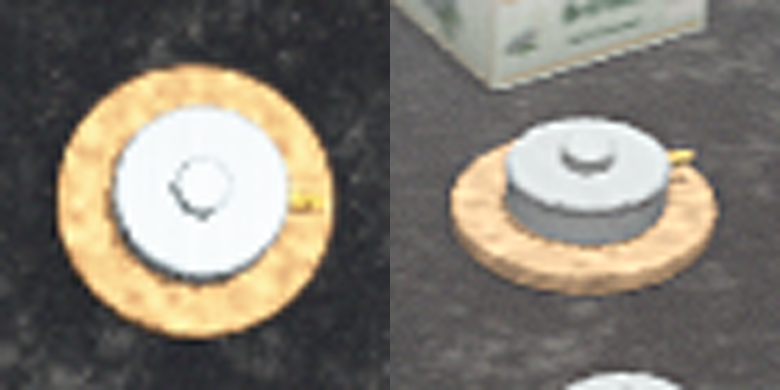

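View pics/s23.png

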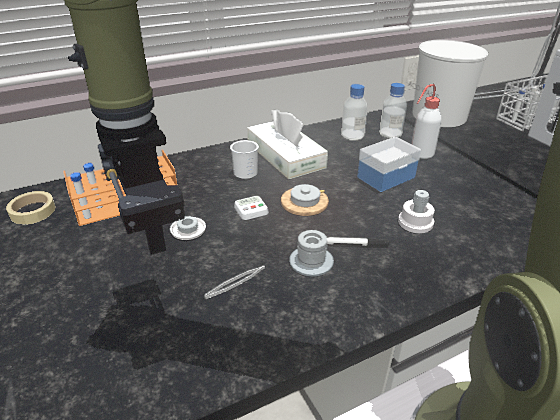

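The base lies flat on the cork, within about 1.5 mm of its middle by the top view. All four parts show in place in the scene view: the plunger at (421,200), collar (187,226), sleeve (312,245) and base (305,195). One last check of centring before I hand in.

```bash
python3 - <<'E'
from m import *
a=cam('top'); P=cloud(a); z=P[...,2]; v,u=np.mgrid[0:420,0:560]
def top(name,c,zt,lo,r):
    n=(abs(u-c[0])<r)&(abs(v-c[1])<r)&(z>lo)&(z<zt+.02); m,ct=blob(n,c); print(name,n.sum(),circ(onz(a,ct,zt)),'z',np.round(np.nanmedian(z[n]),4))
top('plunger head',(404,243),.08,.075,18)
top('stand rim',(400,243),.042,.037,25)
top('collar',(218,165),.023,.0185,16)
top('dish',(218,165),.009,.0045,22)
top('sleeve',(289,246),.06,.055,20)
top('foot',(289,246),.008,.0045,25)
o=env.get_obs(); print(o['tool_pos'],o['force'],o['joint_velocities'])
E
```

```text
plunger head 137 (array([ 0.45048174, -0.24523174]), np.float64(0.028574124584266343), np.float64(0.0003217683828332816)) z 0.0806
stand rim 387 (array([ 0.11692141, -0.06091123]), np.float64(0.7634929345876643), np.float64(0.0)) z 0.0424
collar 158 (array([0.65122163, 0.2043764 ]), np.float64(0.04112111739366222), np.float64(0.00042682906828997447)) z 0.0231
dish 443 (array([0.65293858, 0.2045388 ]), np.float64(0.0720888535196254), np.float64(0.00022116499668201062)) z 0.01
sleeve 260 (array([0.44487798, 0.02211198]), np.float64(0.052194498667234863), np.float64(0.00015959202221660362)) z 0.0604
foot 588 (array([0.44705595, 0.02157692]), np.float64(0.022336449218147234), np.float64(0.0003886044471663654)) z 0.0087
[0.44508861 0.30878558 0.18839861] [ 0.24722111 -0.81902703 -0.53940074] [ 0.02611321  0.20111605 -0.02221283  0.09502148  0.0818406  -0.06619104
 -0.1727984 ]
```

```bash
python3 -c "
from cell import env
print(env.sign_off())"
```

```text
the job is handed in; nothing more can be done
None
```

The die is stripped in the order asked: plunger into the white stand, collar (narrow end down) into the dish, sleeve over the drying-post rod, and base onto the cork pad. I handed it in at about 37 s of the 109 s, with the gripper open and clear of everything.

The last pictures showed all four parts upright, and their top faces read at the expected heights:

| Part | Top height read (mm) | Expected (mm) | Offset from centre, top camera (mm) |
|---|---|---|---|
| Plunger | 80.6 | 80 | 2–3 |
| Collar | 23.1 | 23 | about 1.7 |
| Sleeve | 60.4 | 60 | about 1.5 |
| Base | 30.6 | 30 | about 1.5 |

**Centring:** The top camera read every part 1–3 mm towards −x. The arm's own positions at release were within 1 mm of each target, so I put most of that down to camera calibration. The plunger's true offset is probably about 2 mm, against 8 mm of clearance round the shaft, so I left it as it was.

**Checks that failed or disagreed:**
- The final fits of the stand rim and the post foot failed. For those two I compared the plunger and sleeve with my earlier measurements instead.
- The scene camera put the fixed places a few millimetres nearer to itself than the top camera did. I relied mainly on the top camera.

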